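# Rack two steel plates in the bench demagnetiser and switch it on

## Robot

A 6-joint arm with a two-finger parallel gripper is mounted at the origin on a cart in front of the work surface, level with it; the furniture and walls round the work are solid. World frame = base frame: x ahead of the robot, y to its left, z up, the work surface at z = 0. Lengths are in m, angles in rad, forces in N, time in s.
With the tool pointing down it reaches from about 0.3 to 0.775 m from the base axis. Payload 14.6 kg.
Tool frame: the origin (TCP) lies between the finger pads; the fingertips stand 11 mm ahead of it and the grasp point (between the pads) lies 8 mm behind it; x points along the fingers, y is the direction in which the jaws open and shut, and the axes are right-handed (so a half turn about x gives the same grasp; the last joint's range is limited). The gripper opens to 94 mm and grips with 3 to 60 N. Pads are 16 mm wide; open, the fingers measure 119 mm over their backs; the gripper's body (75 mm by 177 mm) begins 78 mm behind the grasp point.
Start: joints at [-1.207, 0.3, 1.521, -0, 1.321, -0.067], TCP at [0.23, -0.5, 0.178] pointing down, gripper open.
Joint ranges: [-3.03, 3.03], [-0.79, 2.21], [0.23, 2.52], [-1.04, 4.18], [0, 3.07], [-2.55, 2.55]. Speed limits (rad/s): [2.22, 2.22, 2.57, 3.14, 3.14, 3.14].

## Interface

Orientations are given as a 3x3 rotation matrix whose columns are the frame's x, y, z axes.
In Python, from station import read_state, get_image, camera_params, job_done gives the robot as it stands.
- The arm moves only by the tool jog_arm, never from a script. Its argument "increments" is one flat list of numbers, 7 for each row, row after row: the closure in counts, from 0 (fully open) to 255 (shut), then the shift along the tool's x, y, z in cm, then the turn, a rotation vector about the tool's x, y, z in rad. In form: [jaw, tx, ty, tz, ax, ay, az, jaw, tx, ty, tz, ax, ay, az, ...]. A call has exactly 5 rows; each row is the pose to reach, as a shift and turn from the pose commanded when the call began, along the tool's axes at that moment; what a row does not reach only later rows make up. A row lasts 1/8 s, in which the tool goes at most 62.5 mm and 10.7 degrees, less where a joint would pass 70% of its speed; a pose out of reach is approached as far as the arm can. A call with a gripper value outside its range is refused whole. The fingers move at their own pace and stop on an object; the grip force is fixed at half the most. Time passes only in rows, so rows that repeat a pose let the fingers close, or fill a call up. It gives the time, the measured TCP pose, the force and the opening at its end, in the units of the state.
- read_state(): the state, without advancing time (a new reading comes with each control period).
- get_image(name): name is "scene" or "top"; returns the picture (400x640x3 uint8, red, green, blue); there is no depth.
- camera_params(name): a dict with "fx", "fy", "cx", "cy" (pixels), "dist" ([k1, k2, p1, p2, k3] as OpenCV has them; the pictures are not rectified), "camera_from_world" (4x4, takes a point from world to camera coordinates). Camera axes: x right, y down, z forward; pixel columns grow to the right and rows downward; lengths in m; the calibration is good to about 2 mm. A picture is of the moment at which its call begins. camera_params takes no time and is no camera call.
- job_done(): hands the job in, once; it reports no verdict.
The state is a dict: "time": time; "q": joint angles; "qd": joint speeds; "joint_efforts": joint torques, N m; "tcp_pos": TCP position; "tool_rot": TCP orientation; "wrist_force": force on the tool from outside, world axes, zero at the start; "ft_torque": the same for the moment, N m; "width": finger opening in m.
Only numpy, scipy, OpenCV 4.12 (cv2) and the standard library are available. Lean on these libraries where they do the work, as an engineer would, in place of code of your own. Each camera call takes 0.05 s, during which the arm holds its last target. There are 200 camera calls.

## Task

Demagnetise the two steel plates: take each from its wooden block and stand it on end in the demagnetiser's rack, the thick plate in the wide slot and the thin plate in the narrow slot, seated down to the slot floor. Once both stand there, swing the switch guard up past upright, throw the toggle all the way over to its other side, and lower the guard fully shut again. Leave everything else on the bench where it is.

Things in the scene. Friction and masses are not known exactly. Their poses are not given: they have to be found in the camera images.
- demag: Bench demagnetiser, fixed: a low grey housing, 150 (its x) x 270 (its y) x 40 mm high, whose top carries an aluminium rack on the left and a guarded toggle switch on the right as the robot sees it. Origin: centre of the underside; x points away from the robot (its yaw varies by up to 0.25 rad), y to the left, z up. Standing on the housing, the rack has two slots that run along its x, each between two round-topped fins 26 mm high, 9 mm thick and 44 mm long.
- slot_wide (a point): Centre of the floor of the wide slot (19 mm wide, 26 mm deep, open at both ends), nearer the switch, at [0, 25, 40] mm in the demagnetiser's frame; axes as the demagnetiser's.
- slot_narrow (a point): Centre of the floor of the narrow slot (13 mm wide, 26 mm deep, open at both ends), farther from the switch, at [0, 95, 40] mm in the demagnetiser's frame; axes as the demagnetiser's.
- plate_thick: Thick steel plate, 90 (its x) x 50 (its y) x 16 mm (its z), with two 12 mm holes, about 0.3 kg, loose, lying flat on a wooden block 80 x 40 x 60 mm high that is narrower than it on all sides; its long side runs roughly left-right. Either end may go down in the rack. Origin: centre of the underside as it lies.
- plate_thick_mid (a point): Centre of the thick plate; axes as the plate's.
- plate_thin: Thin steel plate, 90 (its x) x 50 (its y) x 10 mm (its z), with one 22 mm hole in the middle, about 0.2 kg, loose, lying flat on a like wooden block. The two blocks lie to the right of the demagnetiser, one nearer the robot than the other; which plate lies on which varies. Either end may go down in the rack. Origin: centre of the underside as it lies.
- plate_thin_mid (a point): Centre of the thin plate; axes as the plate's.
- guard (a joint): Angle of the dark steel guard over the toggle (rad): 0 shut, grows as its front edge swings up and back, stop at 2.1 (upright is about 1.57). It may start a little ajar. Stiff hinge: stays where it is left; about 1 N at the grip moves it. The guard is a cover 64 x 56 x 40 mm, its top 48 mm above the housing when shut.
- guard_grip (a point): Centre of the guard's T-handle: a round bar of 12 mm diameter and 26 mm length along the demagnetiser's y (parallel to the hinge), on a stem 24 mm out in front of the guard's free edge; it can be pinched from above by its two ends and turns between the fingers. When shut it lies 42 mm above the housing. It moves with the guard; at joint 0 it lies at [-92, 0, +30] mm from guard_hinge.
- guard_hinge (a point): Middle of the guard's hinge axis, which runs along the demagnetiser's y, at [40, -85, 52] mm in the demagnetiser's frame; fixed, axes as the demagnetiser's.
- toggle (a joint): Angle of the toggle lever under the guard (rad): starts near 0 (off, leaning to the right, to the demagnetiser's -y), 0.9 is fully on (leaning to the left, +y, toward the rack). It stays where it is left; about 1.5 N at the tip moves it.
- toggle_tip (a point): Centre of the 11 mm ball at the end of the toggle lever, 36 mm from its pivot; the pivot is at [-4, -85, 43] mm in the demagnetiser's frame, the lever swings in the plane across the demagnetiser (its y and z).
- marker: Bystander: marker pen, 131 x 18 mm, lying.
- deburr_tool: Bystander: deburring tool with blue handle, 139 x 19 mm, lying.
- bush_5: Bystander: brass-coloured bush, 26 mm diameter, 34 mm high.
- brush: Bystander: flat brush, 169 x 36 x 13 mm, lying.

How it is judged:
On the way, in this order (a step that is already met when the one before it is completed fails the run):
1. both plates stand on end in the rack, the thick one in the wide slot and the thin one in the narrow slot (z of plate_thick_mid in the frame of slot_wide between 0.041 and 0.05 m and y of plate_thick_mid in the frame of slot_wide between -0.01 and 0.01 m and x of plate_thick_mid in the frame of slot_wide between -0.02 and 0.02 m and angle between the x axis of each of plate_thick, plate_thin and the z axis of demag, either way round below 0.2 rad and angle between the z axis of each of plate_thick, plate_thin and the y axis of demag, either way round below 0.25 rad and z of plate_thin_mid in the frame of slot_narrow between 0.041 and 0.05 m and y of plate_thin_mid in the frame of slot_narrow between -0.01 and 0.01 m and x of plate_thin_mid in the frame of slot_narrow between -0.02 and 0.02 m), for 0.2 s.
2. the guard is swung up to upright or beyond (value of joint guard above 1.4 rad), for 0.2 s.
3. the toggle is thrown over to on (value of joint toggle above 0.75 rad), for 0.2 s.
4. the guard is shut again over the toggle, still on (value of joint guard below 0.1 rad and value of joint toggle above 0.75 rad), for 0.2 s.
At the end, for the whole second after the job is handed in: Thick plate on end in the wide slot, thin plate in the narrow one: at rest, within 0.2 rad of upright, 0.25 rad of the slot direction, centre 41 to 50 mm above the slot floor, within 10 mm across and 20 mm along the slot. Toggle on (above 0.75 rad), guard shut (below 0.1 rad) (all of step 1 and all of step 4 and linear speed of each of plate_thick, plate_thin below 0.02 m/s and angular speed of each of plate_thick, plate_thin below 0.2 rad/s); the robot touches nothing.
It fails at once if a bystander (marker, deburring tool, bush or brush) is pushed more than 30 mm (distance of any of marker, deburr_tool, bush_5, brush from where it was at the start of the episode above 0.03 m).
It also fails if it takes over 72 s, if anything falls off the work surface, if the arm or the gripper's body presses on something with over 40 N, if the wrist force passes 120 N, or if a joint passes its speed limit or range.

## Working session

There is one attempt and no reset: what is moved stays moved. The work goes in short steps, Python scripts to look and compute and a tool call to move; the robot and the scene stay as the last step left them, time stands still between calls to the robot, and variables do not carry over. Pictures are saved under pics/ and viewed, about 8 in all and at most 12, crops included, and the job is handed in when it is done.

Besides the shell and the picture viewer there is one more tool, called after ">>>" as name(argument=value, ...) on one line, values as JSON. jog_arm: Moves the arm, as the interface text tells. Its arguments: {"type":"object","properties":{"increments":{"type":"array"}},"required":["increments"]}

```bash
mkdir -p pics; ls; python3 - <<'E'
from station import *
import cv2,numpy as np
for n in ("top","scene"):
    im=get_image(n); cv2.imwrite(f"pics/{n}0.png",im[:,:,::-1])
    p=camera_params(n); print(n,{k:np.round(v,4).tolist() for k,v in p.items()})
print(read_state())
E
```

```text
pics
top {'fx': 477.3102, 'fy': 477.3102, 'cx': 322.7606, 'cy': 195.7204, 'dist': [-0.0848, 0.0, 0.0, 0.0, 0.0], 'camera_from_world': [[0.0268, -0.9996, -0.0027, -0.2685], [-0.9963, -0.0265, -0.0823, 0.4895], [0.0822, 0.0049, -0.9966, 1.107], [0.0, 0.0, 0.0, 1.0]]}
scene {'fx': 449.1367, 'fy': 449.1367, 'cx': 320.9023, 'cy': 196.0985, 'dist': [-0.0261, 0.0, 0.0, 0.0, 0.0], 'camera_from_world': [[0.8475, -0.5307, 0.0089, -0.5594], [-0.3458, -0.5647, -0.7493, 0.0855], [0.4027, 0.632, -0.6621, 1.0917], [0.0, 0.0, 0.0, 1.0]]}
{'time': 0.1, 'q': array([-1.20661351e+00,  3.00415104e-01,  1.52154852e+00, -3.36597296e-05,
        1.32070664e+00, -6.65621543e-02]), 'qd': array([ 0.00069807, -0.00169416, -0.00209077, -0.00045356, -0.00030857,
        0.00061738]), 'joint_efforts': array([ 3.01211767e-03, -5.32637501e+01, -3.53283441e+01,  7.09558139e-02,
        2.34638719e-02, -4.98896327e-05]), 'tcp_pos': array([ 0.22955847, -0.49949386,  0.17723084]), 'tool_rot': array([[-4.14300057e-04,  4.17555204e-01, -9.08651462e-01],
       [ 9.95310976e-04, -9.08650918e-01, -4.17555408e-01],
       [-9.99999419e-01, -1.07738400e-03, -3.91431508e-05]]), 'wrist_force': array([ 0.28539502, -0.35894215,  0.21314295]), 'ft_torque': array([ 0.00877561, -0.00063064,  0.01637697]), 'width': 0.09411449180250334}
```

View pics/top0.png

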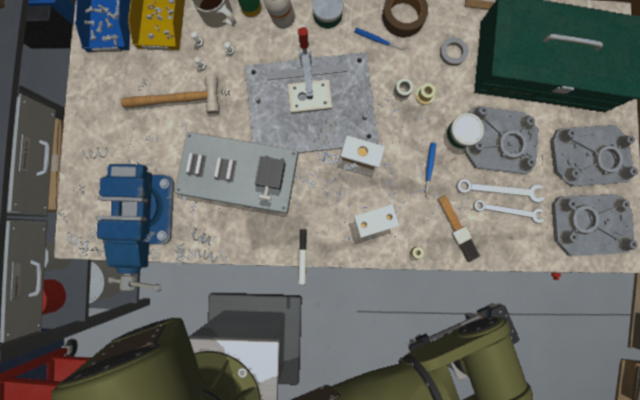

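View pics/scene0.png

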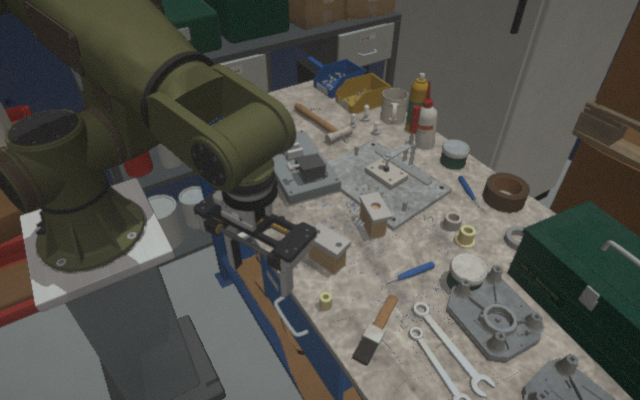

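The near block (about 375,222 in the top view) carries the two-hole thick plate and the far one (362,152) the thin plate. The demagnetiser is at (237,172), with its guard on the right at (270,172). I'll enlarge that area.

```bash
python3 - <<'E'
import cv2
im=cv2.imread("pics/top0.png")
c=cv2.resize(im[120:250,170:300],None,fx=6,fy=6,interpolation=cv2.INTER_CUBIC)[:600]
d=cv2.resize(im[125:250,335:405],None,fx=6,fy=6,interpolation=cv2.INTER_CUBIC)
cv2.imwrite("pics/c1.png",cv2.resize(im[125:225,170:300],None,fx=6,fy=6,interpolation=cv2.INTER_CUBIC))
cv2.imwrite("pics/c2.png",cv2.resize(im[130:245,335:405],None,fx=5,fy=5,interpolation=cv2.INTER_CUBIC))
E
```

```text
(no output)
```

View pics/c1.png

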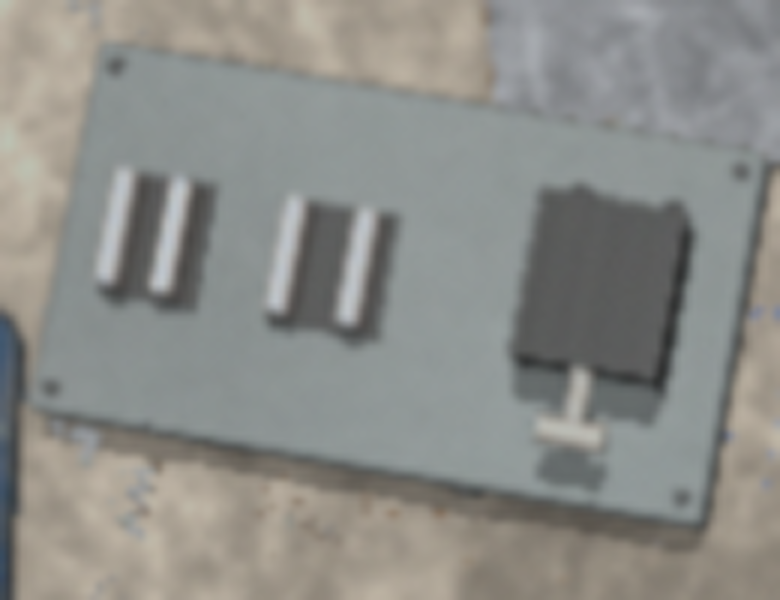

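View pics/c2.png

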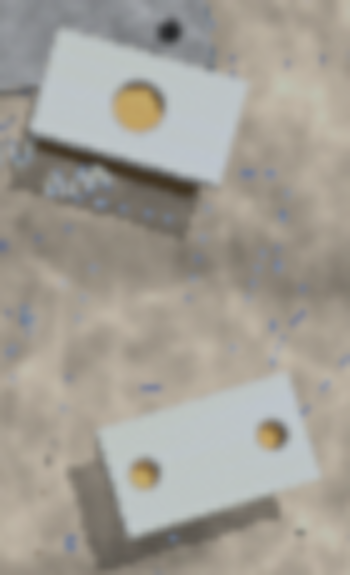

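```bash
cat >h.py <<'E'
from station import *
import cv2,numpy as np
from scipy.optimize import least_squares
def ray(name,uv,z):
    p=camera_params(name);K=np.array([[p['fx'],0,p['cx']],[0,p['fy'],p['cy']],[0,0,1]])
    T=np.array(p['camera_from_world']);R,t=T[:3,:3],T[:3,3]
    n=cv2.undistortPoints(np.array(uv,float).reshape(-1,1,2),K,np.array(p['dist'])).reshape(-1,2)
    d=np.c_[n,np.ones(len(n))]@R; c=-R.T@t
    return c+d*((z-c[2])/d[:,2])[:,None]
def proj(name,X):
    p=camera_params(name);K=np.array([[p['fx'],0,p['cx']],[0,p['fy'],p['cy']],[0,0,1]])
    T=np.array(p['camera_from_world'])
    return cv2.projectPoints(np.array(X,float).reshape(-1,3),cv2.Rodrigues(T[:3,:3])[0],T[:3,3],K,np.array(p['dist']))[0].reshape(-1,2)
def fit(P,M,yaw0):  # rigid 2D: P=R M + t
    f=lambda v:(np.c_[np.cos(v[2])*M[:,0]-np.sin(v[2])*M[:,1]+v[0],np.sin(v[2])*M[:,0]+np.cos(v[2])*M[:,1]+v[1]]-P[:,:2]).ravel()
    r=least_squares(f,[*P[:,:2].mean(0),yaw0]);return r.x,r.fun.reshape(-1,2)
E
python3 - <<'E'
from h import *
np.set_printoptions(precision=4,suppress=True)
def cr(a,s,ox,oy): a=np.array(a,float);return (a+.5)/s-.5+[ox,oy]
P=ray("top",cr([(105,45),(768,155),(705,525),(35,405)],6,170,125),.04)
x,e=fit(P,np.array([(.075,.135),(.075,-.135),(-.075,-.135),(-.075,.135)]),-.2);print("demag",x,e.ravel()*1e3)
R=lambda a:np.array([[np.cos(a),-np.sin(a)],[np.sin(a),np.cos(a)]])
W=lambda p:R(x[2])@np.array(p)+x[:2]
for n,pts in dict(fins=[(115,230),(172,238),(287,258),(357,268)]).items():
    F=ray("top",cr(pts,6,170,125),.066); print((F[:,:2]-x[:2])@R(x[2]))
G=ray("top",cr([(570,433)],6,170,125),.088);print("grip in demag",(G[:,:2]-x[:2])@R(x[2]),"expect -52,-85")
m=np.array([(.045,.025),(-.045,.025),(-.045,-.025),(.045,-.025)])
for n,z,c in(("thin",.07,[(62,27),(248,85),(217,185),(30,130)]),("thick",.076,[(97,430),(290,372),(320,475),(128,540)])):
    P=ray("top",cr(c,5,335,130),z)
    # plate x -> +y(left)
    y,e=fit(P,m@np.array([[0,1],[1,0]]),0);
    y2=y; print(n,y,e.ravel()*1e3)
print("slots",W((0,.025)),W((0,.095)),"hinge",W((.04,-.085)),"grip",W((-.052,-.085)),"pivot",W((-.004,-.085)))
for n,u in dict(brush=[(440,198),(475,258)],pen=[(303,232),(302,282)],deb=[(433,145),(427,193)],bush=[(418,252)]).items(): print(n,ray("top",u,.01)[:,:2])
E
```

```text
demag [ 0.5464 -0.0521 -0.1437] [ 2.6719  1.1833  1.7618 -2.7668 -1.7899 -1.0426 -2.6438  2.6261]
[[-0.0017  0.1069]
 [-0.0011  0.0845]
 [-0.0013  0.0393]
 [-0.0005  0.0121]]
grip in demag [[-0.05   -0.0825]] expect -52,-85
thin [ 0.597  -0.3431 -0.2723] [ 0.3548  0.6602  0.6225 -0.6391 -1.1383 -0.623   0.161   0.6019]
thick [ 0.4396 -0.3769  0.3255] [-0.1915  0.3304  0.3273  1.1133 -1.2459 -0.6925  1.1102 -0.7512]
slots [ 0.55   -0.0274] [0.56   0.0419] hinge [ 0.5738 -0.142 ] grip [ 0.4828 -0.1288] pivot [ 0.5303 -0.1357]
brush [[ 0.4993 -0.5357]
 [ 0.3584 -0.6212]]
pen [[ 0.4098 -0.2108]
 [ 0.2923 -0.2119]]
deb [[ 0.6272 -0.5181]
 [ 0.5104 -0.5042]]
bush [[ 0.3696 -0.4843]]
```

```bash
cat >>h.py <<'E'
from scipy.spatial.transform import Rotation as Ro
np.set_printoptions(precision=3,suppress=True)
DZ=np.array([0,0,-1.])
def frame(left_yaw,tilt):
    """left_yaw: yaw of jaw axis; tilt: tool leans so that it points to the left(+) by tilt"""
    y=np.array([np.cos(left_yaw),np.sin(left_yaw),0]);L=np.array([-y[1],y[0],0])
    x=np.cos(tilt)*DZ+np.sin(tilt)*L
    return np.c_[x,y,np.cross(x,y)]
def inc(P,R,s=None):
    s=s or read_state();C=s['tool_rot']
    t=C.T@(np.array(P)-s['tcp_pos'])*100
    r=Ro.from_matrix(C.T@R).as_rotvec()
    print("inc",np.round(t,2),np.round(r,3),"rows",np.linalg.norm(r)/.187,np.linalg.norm(t)/6.25)
D=np.array([.5464,-.0521]);DY=-.1437
THICK=(.4396,-.3769,.068,.3255);THIN=(.597,-.3431,.065,-.2723)
def grasp(pl,tilt,off,back):
    R=frame(pl[3],tilt);L=np.array([-np.sin(pl[3]),np.cos(pl[3]),0])
    G=np.array(pl[:3])-off*L
    return G+(.008-back)*R[:,0],R
def st():
    s=read_state();print("t",round(s['time'],2),"q",s['q'],"p",s['tcp_pos'],"F",s['wrist_force'],"w",round(s['width'],4));return s
E
python3 - <<'E'
from h import *
P,R=grasp(THICK,.785,.018,.1);print(P,R);inc(P,R)
E
```

```text
[ 0.466 -0.456  0.133] [[-0.226  0.947  0.226]
 [ 0.67   0.32  -0.67 ]
 [-0.707  0.    -0.707]]
inc [  4.41   5.89 -23.33] [-1.384  0.636 -0.572] rows 8.700801164076388 3.9144370723155992
```

>>> jog_arm(increments=[0,1,1.5,-6,-0.35,0.16,-0.14,0,1,3,-12,-0.55,0.25,-0.23,0,2,4.5,-18,-0.7,0.32,-0.29,0,3,5.9,-23.3,-0.85,0.4,-0.36,0,4.4,5.9,-23.3,-0.95,0.44,-0.39])

```text
time: 0.72
tcp_pos: [0.4688, -0.4542, 0.1325]
tool_rot: [[-0.0, 0.95, -0.313], [0.466, -0.277, -0.84], [-0.885, -0.146, -0.443]]
wrist_force: [-1.1, -0.5, 0.7]
width: 0.0942
```

```bash
python3 - <<'E'
from h import *
st();P,R=grasp(THICK,.785,.018,.1);inc(P,R)
E
```

```text
t 0.72 q [-0.95   0.849  0.866  0.283  1.822 -0.617] p [ 0.469 -0.454  0.133] F [-1.067 -0.472  0.731] w 0.0942
inc [-0.11 -0.23  0.17] [-0.578  0.266 -0.241] rows 3.6369010616200472 0.04916122250102121
```

```bash
python3 - <<'E'
from h import *
P,R=grasp(THICK,.96,.018,.08);inc(P,R)
E
```

```text
inc [ 2.26 -0.22  0.81] [-0.558  0.435 -0.292] rows 4.090503229042058 0.38509218710456855
```

>>> jog_arm(increments=[0,0,-0.2,0,-0.14,0.11,-0.07,0,0,-0.2,0.3,-0.28,0.22,-0.146,0,1,-0.2,0.6,-0.42,0.33,-0.22,0,2.2,-0.2,0.8,-0.558,0.435,-0.292,0,2.2,-0.2,0.8,-0.558,0.435,-0.292])

```text
time: 1.35
tcp_pos: [0.4555, -0.4431, 0.1037]
tool_rot: [[-0.259, 0.95, 0.172], [0.781, 0.311, -0.541], [-0.568, -0.005, -0.823]]
wrist_force: [1.3, -0.9, 0.2]
width: 0.094
```

```bash
python3 - <<'E'
from h import *
st();P,R=grasp(THICK,.96,.018,0);inc(P,R)
cv2.imwrite("pics/g1.png",np.vstack([cv2.resize(get_image(n)[b:b+150,a:a+200,::-1],None,fx=3.,fy=2*1.,interpolation=2) if 0 else cv2.resize(get_image(n)[b:b+130,a:a+260,::-1],None,fx=2.2,fy=2.2,interpolation=2) for n,a,b in(("top",300,130),("scene",220,180))]))
E
```

```text
t 1.35 q [-0.946  1.34   0.24   0.406  2.465 -1.064] p [ 0.455 -0.443  0.104] F [ 1.311 -0.95   0.16 ] w 0.094
inc [6.93 0.58 0.11] [-0.01  -0.007 -0.005] rows 0.06814639915264892 1.1122890311993379
```

View pics/g1.png

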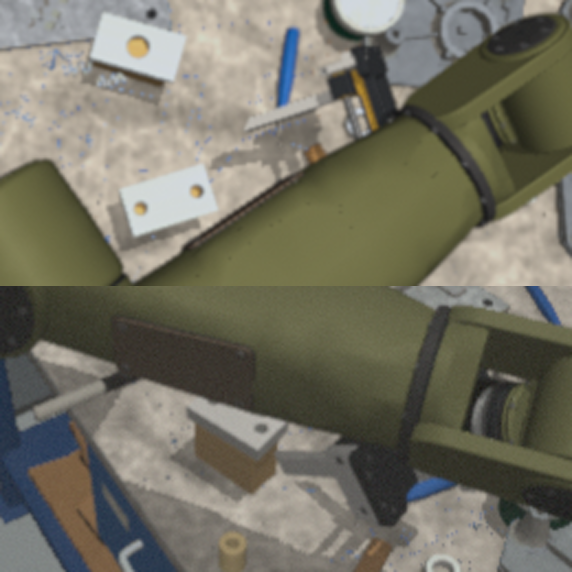

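```bash
python3 - <<'E'
from h import *
for b in(.06,.0):
  P,R=grasp(THICK,.85,.018,b);inc(P,R)
E
```

```text
inc [ 1.6   0.56 -0.1 ] [-0.009 -0.1   -0.009] rows 0.5398419749780001 0.27175285462083976
inc [7.57 0.51 0.5 ] [-0.009 -0.1   -0.009] rows 0.5398419749780001 1.2167116969398832
```

>>> jog_arm(increments=[0,1.6,0.56,-0.1,-0.01,-0.1,-0.01,0,1.6,0.56,-0.1,-0.01,-0.1,-0.01,0,3.6,0.55,0.1,-0.01,-0.1,-0.01,0,5.6,0.53,0.3,-0.01,-0.1,-0.01,0,5.6,0.53,0.3,-0.01,-0.1,-0.01])

```text
time: 2.08
tcp_pos: [0.4483, -0.4027, 0.0778]
tool_rot: [[-0.241, 0.947, 0.213], [0.712, 0.322, -0.624], [-0.659, 0.001, -0.752]]
wrist_force: [0.3, 0.5, -0.5]
width: 0.0941
```

```bash
python3 - <<'E'
from h import *
st();P,R=grasp(THICK,.85,.018,0);inc(P,R)
E
```

```text
t 2.08 q [-0.914  1.098  0.698  0.295  2.149 -1.186] p [ 0.448 -0.403  0.078] F [ 0.251  0.467 -0.525] w 0.0941
inc [ 2.14 -0.    0.13] [ 0.002 -0.001  0.001] rows 0.013844928187470183 0.34269447427855176
```

>>> jog_arm(increments=[0,2.1,0,0.1,0,0,0,255,2.1,0,0.1,0,0,0,255,2.1,0,0.1,0,0,0,255,2.1,0,0.1,0,0,0,255,2.1,0,0.1,0,0,0])

```text
time: 2.7
tcp_pos: [0.4429, -0.3877, 0.0612]
tool_rot: [[-0.243, 0.946, 0.213], [0.713, 0.323, -0.622], [-0.657, 0.001, -0.754]]
wrist_force: [-0.4, -1.6, 0.3]
width: 0.0574
```

>>> jog_arm(increments=[255,0,0,0,0,0,0,255,0,0,0,0,0,0,255,-1.3,0,-1.5,0,0,0,255,-4,0,-4.5,0,0,0,255,-7.2,0,-8.2,0,0,0])

```text
time: 3.32
tcp_pos: [0.4426, -0.3876, 0.1717]
tool_rot: [[-0.244, 0.946, 0.212], [0.714, 0.323, -0.621], [-0.656, -0.0, -0.754]]
wrist_force: [0.3, 0.1, -3.7]
width: 0.0447
```

```bash
cat >>h.py <<'E'
SW=np.array([.5500,-.0274]);SN=np.array([.5600,.0419])
def place(slot,tilt,h,off,yaw=DY):
    """plate centre h above slot floor; tool leans right by tilt at place; grasp point off above centre"""
    R=frame(yaw,-tilt)
    G=np.array([*slot,.04+h+off]);return G+.008*R[:,0],R
E
python3 - <<'E'
from h import *
st();P,R=place(SW,np.pi/2-.85,.16,.018);print(P);inc(P,R)
E
```

```text
t 3.33 q [-0.908  0.974  0.713  0.325  2.255 -1.137] p [ 0.443 -0.388  0.172] F [ 0.305  0.081 -3.661] w 0.0447
[ 0.549 -0.033  0.212]
inc [ 20.09  21.56 -22.84] [ 0.523 -1.543  0.035] rows 8.716904632376428 5.964912151347713
```

>>> jog_arm(increments=[255,2,3,-3,0.05,-0.15,0,255,5,7,-7,0.1,-0.32,0.01,255,8,10,-11,0.16,-0.48,0.01,255,11,13,-14,0.21,-0.64,0.01,255,13,15,-16,0.27,-0.8,0.02])

```text
time: 3.95
tcp_pos: [0.5193, -0.1449, 0.2076]
tool_rot: [[-0.094, 0.992, 0.079], [0.024, 0.082, -0.996], [-0.995, -0.092, -0.032]]
wrist_force: [1.1, -0.7, -4.2]
width: 0.0442
```

```bash
python3 - <<'E'
from h import *
st();P,R=place(SW,np.pi/2-.85,.16,.018);inc(P,R)
E
```

```text
t 3.95 q [-0.336  0.321  1.427 -0.008  1.49  -0.415] p [ 0.519 -0.145  0.208] F [ 1.06  -0.653 -4.239] w 0.0442
inc [ -0.45   3.85 -10.96] [ 0.249 -0.739  0.01 ] rows 4.169466179902235 1.860530425072023
```

>>> jog_arm(increments=[255,0,0.8,-2.2,0.06,-0.17,0,255,0,1.6,-4.4,0.12,-0.35,0,255,-0.2,2.4,-7,0.18,-0.52,0,255,-0.4,3.2,-10,0.22,-0.66,0.01,255,-0.45,3.85,-11,0.249,-0.739,0.01])

```text
time: 4.58
tcp_pos: [0.5489, -0.0318, 0.2111]
tool_rot: [[-0.096, 0.99, -0.104], [-0.652, -0.141, -0.745], [-0.752, -0.003, 0.659]]
wrist_force: [0.1, -0.6, -4.2]
width: 0.0444
```

```bash
python3 - <<'E'
from h import *
st();P,R=place(SW,np.pi/2-.85,.16,.018);inc(P,R)
cv2.imwrite("pics/p1.png",np.vstack([cv2.resize(get_image(n)[b:b+130,a:a+260,::-1],None,fx=2.2,fy=2.2,interpolation=2) for n,a,b in(("top",150,100),("scene",180,80))]))
E
```

```text
t 4.58 q [ 0.214  0.444  1.42  -0.664  1.575  0.455] p [ 0.549 -0.032  0.211] F [ 0.067 -0.611 -4.217] w 0.0444
inc [-0.02  0.05  0.12] [ 0.004 -0.002  0.001] rows 0.022152927810275575 0.0210626970024524
```

View pics/p1.png

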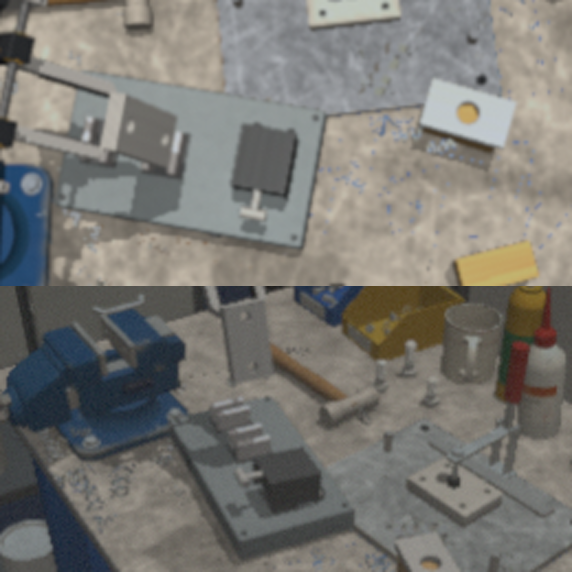

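>>> jog_arm(increments=[255,1.9,0.05,-1.6,0.004,0,0,255,3.8,0.05,-3.2,0.004,0,0,255,5.64,0.05,-4.84,0.004,0,0,255,5.64,0.05,-4.84,0.004,0,0,255,5.64,0.05,-4.84,0.004,0,0])

```text
time: 5.3
tcp_pos: [0.5494, -0.0351, 0.137]
tool_rot: [[-0.097, 0.989, -0.109], [-0.649, -0.146, -0.747], [-0.754, -0.001, 0.656]]
wrist_force: [-0.1, 0.0, -4.0]
width: 0.0431
```

```bash
cat >>h.py <<'E'
def overlay(fn,slot,h,th,yaw=DY,s=4,boxes=(("top",175,120),("scene",240,120)),w=190,hh=74):
    out=[]
    Rz=np.array([[np.cos(yaw),-np.sin(yaw)],[np.sin(yaw),np.cos(yaw)]])
    c=np.array([[sx*.025,sy*th/2,sz*.045] for sz in(1,-1) for sx,sy in((1,1),(1,-1),(-1,-1),(-1,1))])
    X=np.c_[c[:,:2]@Rz.T+slot,c[:,2]+.04+h]
    for n,a,b in boxes:
        im=cv2.resize(get_image(n)[b:b+hh,a:a+w,::-1],None,fx=s,fy=s,interpolation=2).copy()
        p=((proj(n,X)-[a,b]+.5)*s-.5).round().astype(int)
        for q in (p[:4],p[4:]): cv2.polylines(im,[q.reshape(-1,1,2)],True,(0,0,255) if q is not p[4:] and q[0,1]==p[0,1] else (0,255,0),1)
        for i in range(4): cv2.line(im,tuple(map(int,p[i])),tuple(map(int,p[i+4])),(255,128,0),1)
        out.append(im)
    cv2.imwrite(fn,np.vstack(out))
E
python3 - <<'E'
from h import *
s=st();P,R=place(SW,np.pi/2-.85,.085,.018);inc(P,R)
overlay("pics/o1.png",SW,.085,.016)
E
```

```text
t 5.3 q [ 0.207  0.52   1.49  -0.668  1.456  0.544] p [ 0.549 -0.035  0.137] F [-0.088  0.037 -3.957] w 0.0431
inc [-0.16 -0.05 -0.18] [-0.001 -0.005  0.003] rows 0.030617868005463053 0.03930833635957286
```

View pics/o1.png

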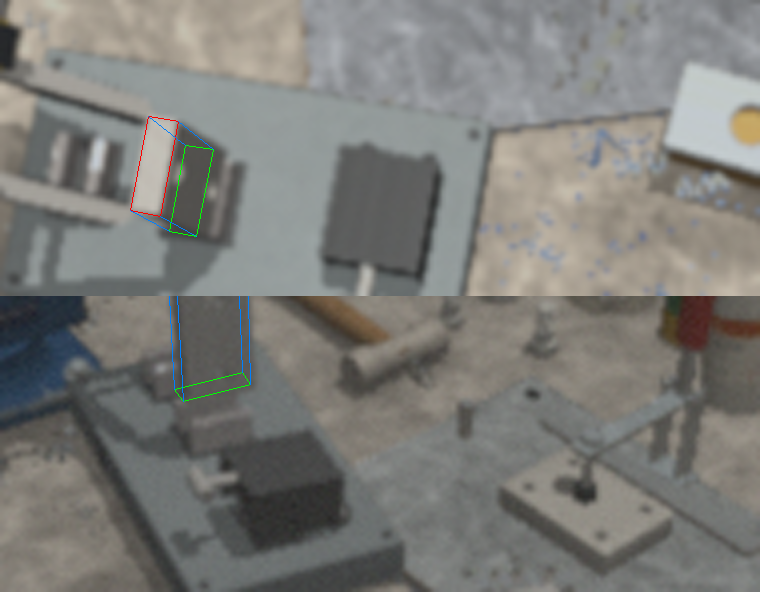

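```bash
python3 - <<'E'
from h import *
overlay("pics/o2.png",SW,.085,.016,s=10,boxes=(("top",195,140),("scene",270,115)),w=60,hh=30)
a=get_image("top").mean(2); print(a[157:175:4,200:240].astype(int))
X=lambda y,z:proj("top",[[.55-.0+0.0,y,z]])
E
```

```text
[[189 143  89  78  86 103 132 146 148 155 174 185 188 189 188 187 180 153
  104  82  82  83  84  83  83  83  83  82  82  86  96 114 137 150 153 152
  153 152 153 152]
 [157 100  78  84  94 116 141 147 151 167 182 186 187 186 187 186 168 121
  102 114 113  91  82  82  83  81  82  82  82  82  85  95 100  94  95 103
  124 145 153 153]
 [ 86  74  81  88 105 136 144 145 159 181 186 185 184 185 185 169 124  95
  108 119  99  84  83  83  82  82  83  91 105 104  93  92  85  83  91 114
  140 153 156 155]
 [ 94  88  81  80  88  94  98 127 171 184 186 185 187 186 177 144  98  82
   82  83  83  83  82  83  82  83  90 111 125 114  99  92  83  87 102 129
  149 154 154 154]
 [160 161 159 159 159 159 159 155 145 142 138 133 136 138 125  94  80  83
   84  83  83  82  83  83  82  82  82  82  85  93  92  81  85  97 124 148
  154 153 153 152]]
```

View pics/o2.png

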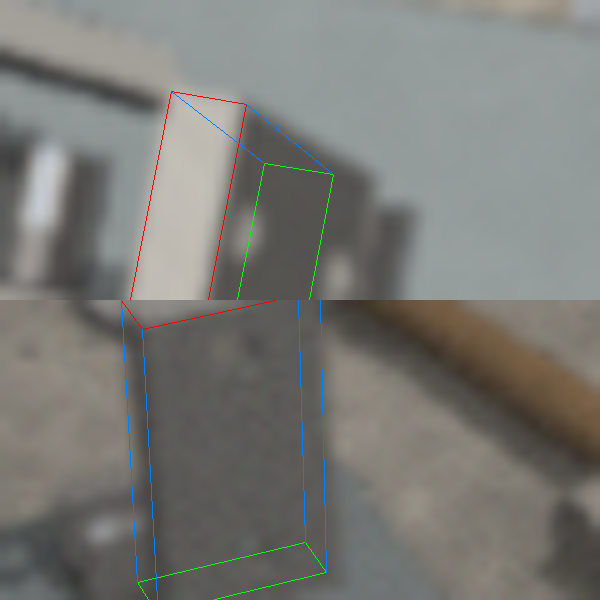

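>>> jog_arm(increments=[255,0.6,0,-0.52,0,0,0,255,1.2,0,-1.04,0,0,0,255,1.7,0,-1.48,0,0,0,255,2.2,0,-1.91,0,0,0,255,2.2,0,-1.91,0,0,0])

```text
time: 6.18
tcp_pos: [0.5486, -0.0351, 0.1061]
tool_rot: [[-0.099, 0.989, -0.107], [-0.65, -0.146, -0.746], [-0.754, -0.004, 0.657]]
wrist_force: [0.2, 0.8, -0.3]
width: 0.0022
```

```bash
python3 - <<'E'
from h import *
s=st();print(s['ft_torque']);P,R=place(SW,np.pi/2-.85,.045,.018);inc(P,R)
E
```

```text
t 6.17 q [ 0.207  0.559  1.511 -0.673  1.412  0.58 ] p [ 0.549 -0.035  0.106] F [ 0.157  0.791 -0.256] w 0.0022
[ 0.355 -0.128 -0.   ]
inc [ 0.52  0.03 -0.79] [ 0.001 -0.004  0.005] rows 0.03182437096020144 0.15109047728382344
```

```bash
python3 - <<'E'
from h import *
overlay("pics/o3.png",SW,.045,.016,s=6,boxes=(("top",170,120),("scene",240,110)),w=110,hh=50)
E
```

```text
(no output)
```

View pics/o3.png

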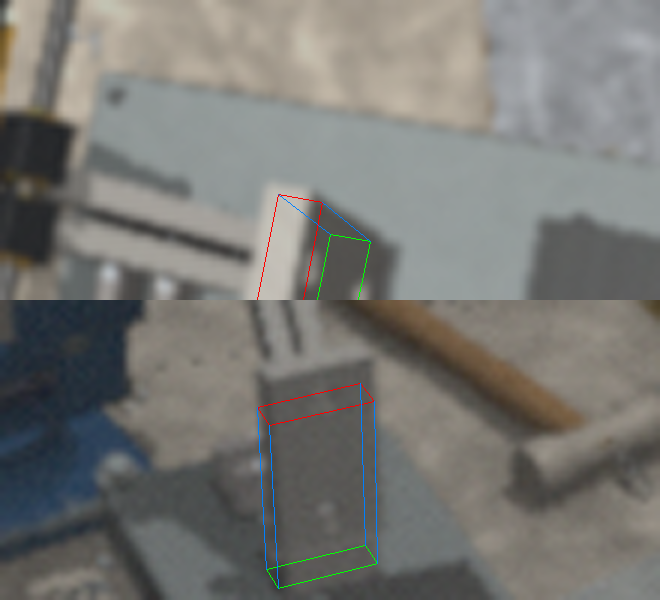

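>>> jog_arm(increments=[255,-1,0,0,0,0,0,255,-3,0,0,0,0,0,255,-7,0,0,0,0,0,255,-12,0,0,0,0,0,255,-12,0,0,0,0,0])

```text
time: 6.9
tcp_pos: [0.5619, 0.0452, 0.2004]
tool_rot: [[-0.092, 0.99, -0.11], [-0.648, -0.143, -0.748], [-0.756, 0.002, 0.655]]
wrist_force: [1.2, -0.1, 0.2]
width: 0.0002
```

```bash
python3 - <<'E'
from h import *
st()
overlay("pics/o4.png",SW,.045,.016,s=6,boxes=(("top",190,130),("scene",240,110)),w=110,hh=50)
E
```

```text
t 6.9 q [ 0.327  0.532  1.314 -0.626  1.65   0.536] p [0.562 0.045 0.2  ] F [ 1.193 -0.14   0.208] w 0.0002
```

View pics/o4.png

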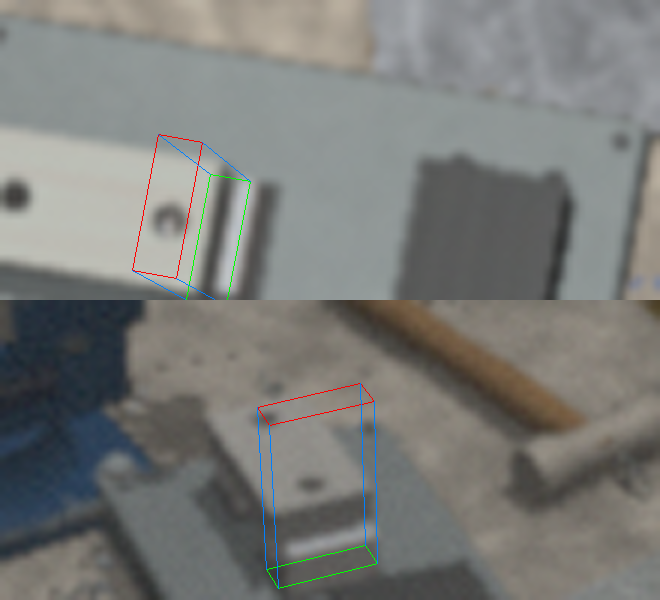

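>>> jog_arm(increments=[0,-5,0,0,0,0,0,0,-11,0,0,0,0,0,0,-14,0,0,0,0,0,0,-14,0,0,0,0,0,0,-14,0,0,0,0,0])

```text
time: 7.62
tcp_pos: [0.5741, 0.1326, 0.3009]
tool_rot: [[-0.1, 0.989, -0.107], [-0.65, -0.146, -0.745], [-0.753, -0.005, 0.658]]
wrist_force: [-0.0, 0.0, 0.1]
width: 0.0471
```

```bash
python3 - <<'E'
from h import *
st()
im=get_image("top"); cv2.imwrite("pics/t2.png",im[:,:,::-1])
a=im.min(2).astype(np.uint8)
roi=np.zeros_like(a);roi[120:225,165:260]=a[120:225,165:260]
m=(roi>165).astype(np.uint8)
n,l,s,c=cv2.connectedComponentsWithStats(m)
for i in range(1,n):
    if s[i,4]>30:
        k=cv2.findContours((l==i).astype(np.uint8),0,1)[0][0]
        print(s[i],cv2.minAreaRect(k),cv2.boxPoints(cv2.minAreaRect(k)).round(1).tolist())
cv2.imwrite("pics/t2c.png",cv2.resize(im[115:205,160:270,::-1],None,fx=6,fy=6,interpolation=2))
E
```

```text
t 7.62 q [ 0.443  0.598  0.985 -0.624  1.939  0.471] p [0.574 0.133 0.301] F [-0.012  0.001  0.125] w 0.0471
[185 152  41  26 727] ((204.68560791015625, 163.9492950439453), (38.53424835205078, 21.209760665893555), 9.162346839904785) [[184.0, 171.39999389648438], [187.39999389648438, 150.39999389648438], [225.39999389648438, 156.5], [222.0, 177.5]]
[227 160   5  18  41] ((229.0, 168.5), (2.1572775840759277, 17.454336166381836), 11.309932708740234) [[226.1999969482422, 176.8000030517578], [229.6999969482422, 159.6999969482422], [231.8000030517578, 160.1999969482422], [228.3000030517578, 177.3000030517578]]
```

View pics/t2c.png

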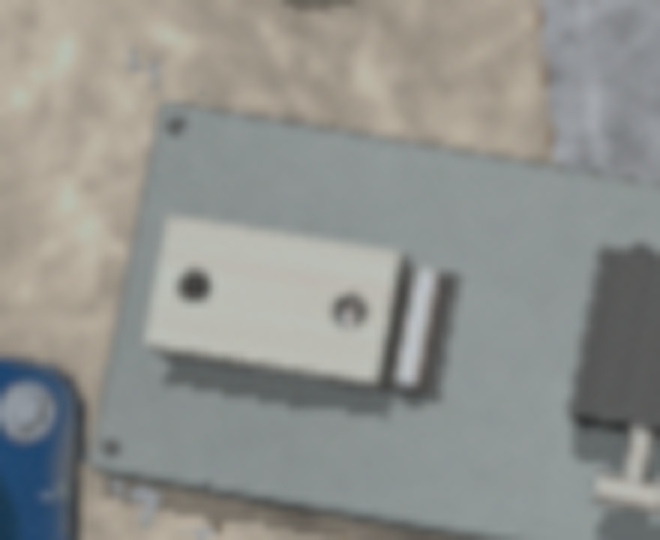

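```bash
python3 - <<'E'
from h import *
cr=(np.array([(165,217),(406,250),(383,385),(145,348)],float)+.5)/6-.5+[160,115]
P=ray("top",cr,.082)
M=np.array([(.025,.045),(.025,-.045),(-.025,-.045),(-.025,.045)])
x,e=fit(P,M,-.14);print(x,e.ravel()*1e3)
R=lambda a:np.array([[np.cos(a),-np.sin(a)],[np.sin(a),np.cos(a)]])
print("demag frame",(x[:2]-D)@R(DY))
pl=(x[0],x[1],.074,x[2])
for b in(.1,.0):
  P,Rr=grasp(pl,.785,.008,b);print(P);inc(P,Rr)
# fins: refine from c1
E
```

```text
[ 0.555  0.011 -0.118] [-0.432 -1.664 -0.565  1.408  1.055  0.96  -0.058 -0.705]
demag frame [-0.001  0.064]
[ 0.546 -0.061  0.139]
inc [25.09  0.17  4.09] [-0.032  1.503  0.005] rows 8.039713147499716 4.0678141560619085
[0.555 0.009 0.068]
inc [25.77  0.   -5.89] [-0.032  1.503  0.005] rows 8.039713147499716 4.229562837613499
```

>>> jog_arm(increments=[0,4,0,4.5,-0.004,0.185,0,0,8,0,9,-0.008,0.37,0,0,12.9,0.1,14.7,-0.012,0.55,0,0,12.9,0.1,14.7,-0.016,0.74,0,0,12.9,0.1,14.7,-0.02,0.925,0])

```text
time: 8.3
tcp_pos: [0.5461, -0.0617, 0.3022]
tool_rot: [[0.022, 0.991, -0.129], [0.208, -0.131, -0.969], [-0.978, -0.006, -0.209]]
wrist_force: [-0.5, 1.5, -0.7]
width: 0.0936
```

>>> jog_arm(increments=[0,0,0,0,0,0.185,0,0,0,0,0,0,0.37,0,0,0,0,0,0,0.578,0,0,0,0,0,0,0.578,0,0,0,0,0,0,0.578,0])

```text
time: 8.93
tcp_pos: [0.5466, -0.0601, 0.3017]
tool_rot: [[0.084, 0.992, -0.097], [0.699, -0.128, -0.704], [-0.71, -0.008, -0.704]]
wrist_force: [-0.8, -0.4, 0.9]
width: 0.094
```

```bash
cat >>h.py <<'E'
PL2=(.555,.011,.074,-.118)
E
python3 - <<'E'
from h import *
st()
for b in(.1,.05,.0):
  P,Rr=grasp(PL2,.785,.008,b);inc(P,Rr)
E
```

```text
t 8.93 q [-0.538  0.358  1.358  0.713  1.752 -0.392] p [ 0.547 -0.06   0.302] F [-0.806 -0.376  0.884] w 0.094
inc [11.45  0.13 11.55] [-0.014  0.004 -0.002] rows 0.076286716761385 2.602121913891305
inc [16.45  0.13 11.53] [-0.014  0.004 -0.002] rows 0.076286716761385 3.2140449895468852
inc [21.45  0.12 11.51] [-0.014  0.004 -0.002] rows 0.076286716761385 3.894756980211927
```

>>> jog_arm(increments=[0,4,0.13,4,-0.014,0,0,0,8,0.13,8,-0.014,0,0,0,11.45,0.13,11.5,-0.014,0,0,0,14,0.13,11.5,-0.014,0,0,0,17.5,0.13,11.5,-0.014,0,0])

```text
time: 9.55
tcp_pos: [0.5524, -0.0173, 0.097]
tool_rot: [[0.084, 0.993, -0.079], [0.698, -0.116, -0.707], [-0.711, 0.004, -0.703]]
wrist_force: [0.1, 0.5, -0.1]
width: 0.094
```

```bash
python3 - <<'E'
from h import *
st()
P,Rr=grasp(PL2,.785,.008,0);inc(P,Rr)
E
```

```text
t 9.55 q [-0.468  0.539  1.602  0.737  1.387 -0.641] p [ 0.552 -0.017  0.097] F [ 0.122  0.488 -0.141] w 0.094
inc [ 3.87 -0.09  0.16] [ 0.004  0.005 -0.002] rows 0.03771919264519132 0.6205643579171627
```

>>> jog_arm(increments=[0,2,-0.09,0.16,0,0,0,0,4.1,-0.09,0.16,0,0,0,255,4.1,-0.09,0.16,0,0,0,255,4.1,-0.09,0.16,0,0,0,255,4.1,-0.09,0.16,0,0,0])

```text
time: 10.18
tcp_pos: [0.5547, 0.0089, 0.0675]
tool_rot: [[0.085, 0.993, -0.081], [0.7, -0.118, -0.705], [-0.709, 0.004, -0.705]]
wrist_force: [0.5, 0.5, 0.2]
width: 0.0678
```

>>> jog_arm(increments=[255,0,0,0,0,0,0,255,0,0,0,0,0,0,255,0,0,0,0,0,0,255,0,0,0,0,0,0,255,0,0,0,0,0,0])

```text
time: 10.8
tcp_pos: [0.5548, 0.0096, 0.0679]
tool_rot: [[0.085, 0.993, -0.081], [0.701, -0.117, -0.703], [-0.708, 0.004, -0.706]]
wrist_force: [0.0, -0.0, 9.0]
width: 0.0175
```

```bash
python3 - <<'E'
from h import *
st()
P,Rr=grasp(PL2,.785,.008,0);inc(P,Rr)
P,Rr=place(SW,.785,.13,.008);inc(P,Rr)
E
```

```text
t 10.8 q [-0.425  0.571  1.637  0.77   1.317 -0.661] p [0.555 0.01  0.068] F [ 0.016 -0.033  9.012] w 0.0175
inc [-0.1   0.    0.04] [ 0.003  0.001 -0.002] rows 0.019893333267988943 0.01726739263295495
inc [-10.43  -0.02  -4.33] [ 0.029 -1.569 -0.004] rows 8.392121178818467 1.8073864858386222
```

```bash
python3 - <<'E'
from h import *
o=[cv2.resize(get_image(n)[b:b+75,a:a+110,::-1],None,fx=7,fy=7,interpolation=2)[:, :] for n,a,b in(("scene",225,110),)]
t=cv2.resize(get_image("top")[130:190,160:270,::-1],None,fx=4,fy=4,interpolation=2)
o=cv2.resize(get_image("scene")[105:195,210:320,::-1],None,fx=4,fy=4,interpolation=2)
cv2.imwrite("pics/v12.png",np.vstack([t,o]))
E
```

```text
(no output)
```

View pics/v12.png

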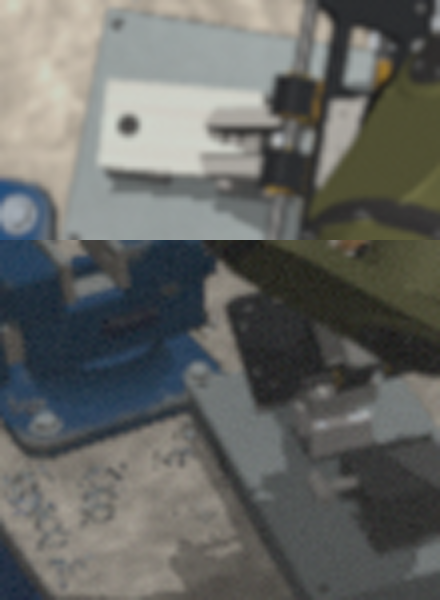

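```bash
python3 - <<'E'
from h import *
s=st()
x=s['tool_rot'][:,0]
for d in(-.03,-.02,-.01,0,.011,.02): 
    p=s['tcp_pos']+d*x; print(d,p,proj("top",p)[0],"crop",(proj("top",p)[0]-[160,130])*4)
print((proj("top",[.555,.011,.082])[0]-[160,130])*4)
E
```

```text
t 10.95 q [-0.425  0.571  1.637  0.77   1.317 -0.661] p [0.555 0.01  0.068] F [0.488 0.367 7.969] w 0.0053
-0.03 [ 0.552 -0.011  0.089] [214.431 165.425] crop [217.722 141.702]
-0.02 [ 0.553 -0.004  0.082] [212.087 165.432] crop [208.348 141.728]
-0.01 [0.554 0.003 0.075] [209.776 165.439] crop [199.103 141.755]
0 [0.555 0.01  0.068] [207.497 165.445] crop [189.987 141.782]
0.011 [0.556 0.017 0.06 ] [205.026 165.453] crop [180.102 141.811]
0.02 [0.557 0.024 0.054] [203.031 165.459] crop [172.125 141.835]
[181.519 137.904]
```

```bash
python3 - <<'E'
from h import *
t=np.array([.4555,-.4431,.1037]);x=np.array([-.259,.781,-.568]);y=np.array([.95,.311,-.005])
for sg in(1,):
  for d in(-.06,-.04,-.02,0,.011,.02): print(d,(proj("top",t+d*x+sg*.047*y)[0]-[300,130])*2.2,(proj("top",t+d*x+sg*.059*y)[0]-[300,130])*2.2)
# p1: tips on plate, crop 150,100 x2.2
t=np.array([.5489,-.0318,.2111]);x=np.array([-.096,-.652,-.752]);y=np.array([.99,-.141,-.003])
for sg in(1,-1):
  for d in(-.06,-.03,0,.011,.02): print("p1",d,(proj("top",t+d*x+sg*.03*y)[0]-[150,100])*2.2)
st()
E
```

```text
-0.06 [278.006 120.765] [274.253 108.94 ]
-0.04 [259.588 126.829] [255.889 115.118]
-0.02 [241.526 132.772] [237.881 121.173]
0 [223.815 138.597] [220.222 127.109]
0.011 [214.22  141.752] [210.656 130.324]
0.02 [206.447 144.307] [202.905 132.928]
p1 -0.06 [83.057 78.801]
p1 -0.03 [111.866  87.709]
p1 0 [139.436  96.24 ]
p1 0.011 [149.248  99.277]
p1 0.02 [157.161 101.727]
p1 -0.06 [ 69.566 146.635]
p1 -0.03 [ 98.858 154.056]
p1 0 [126.883 161.154]
p1 0.011 [136.856 163.679]
p1 0.02 [144.897 165.716]
t 10.95 q [-0.425  0.571  1.637  0.77   1.317 -0.661] p [0.555 0.01  0.068] F [0.488 0.367 7.969] w 0.0053
```

The picture (12th) shows the finger bars vanishing at the plate's top surface around (207,140). In all three close views the real fingertips sit about 30 mm behind where the stated tool puts them. So I was gripping only with the pad corners. I'll regrip about 32 mm deeper.

>>> jog_arm(increments=[255,-2,0,0,0,0,0,0,-5,0,0,0,0,0,0,-5,0,0,0,0,0,0,-5,0,0,0,0,0,0,-5,0,0,0,0,0])

```text
time: 11.58
tcp_pos: [0.5498, -0.0248, 0.1015]
tool_rot: [[0.083, 0.993, -0.082], [0.701, -0.117, -0.704], [-0.709, 0.001, -0.706]]
wrist_force: [0.1, 0.6, -0.8]
width: 0.0369
```

```bash
cat >>h.py <<'E'
E_=.040   # effective: grasp point lies this far behind the reported TCP
def grasp(pl,tilt,off,back):
    R=frame(pl[3],tilt);L=np.array([-np.sin(pl[3]),np.cos(pl[3]),0])
    return np.array(pl[:3])-off*L+(E_-back)*R[:,0],R
def place(slot,tilt,h,off,yaw=DY):
    R=frame(yaw,-tilt)
    return np.array([*slot,.04+h+off])+E_*R[:,0],R
E
python3 - <<'E'
from h import *
st()
P,Rr=grasp(PL2,.785,.008,0);inc(P,Rr)
im=get_image("top");a=im.min(2)
for r in (154,160,166,172,176): print(r,a[r,178:234])
E
```

```text
t 11.57 q [-0.483  0.536  1.597  0.732  1.406 -0.642] p [ 0.55  -0.025  0.102] F [ 0.092  0.563 -0.816] w 0.0369
inc [ 7.94  0.09 -0.06] [ 0.001  0.002 -0.   ] rows 0.011694632119172694 1.2706860563542468
154 [170 162 156 149 146 146 149 159 184 197 199 198 199 199 199 199 199 199
 199 198 198 198 198 199 199 199 198 199 199 199 200 199 199 198 199 198
 199 199 198 198 198 197 198 197 197 193 182 167 160 159 159 158 157 158
 158 157]
160 [153 152 148 148 147 148 154 178 196 202 194 155 104  75  73  90 136 186
 200 200 200 199 198 198 198 198 197 197 197 197 197 197 197 197 196 196
 196 192 180 161 155 166 188 195 196 194 177 135  87  81 110 156 188 188
 164 134]
166 [158 149 147 147 148 149 163 187 197 198 198 198 198 198 198 198 197 197
 196 197 198 197 198 197 197 198 199 199 199 199 198 199 199 199 199 201
 200 196 190 197 202 194 191 198 200 191 155  96  72  91 127 152 149 121
  89  83]
172 [147 144 146 148 148 149 152 147 132 120 124 127 133 142 146 147 150 151
 153 159 164 172 174 174 178 187 190 191 190 190 191 192 193 195 194 196
 198 199 199 200 200 200 200 199 194 168 112  81 120 175 202 197 157  98
  74  75]
176 [145 146 149 149 147 148 148 149 149 140 118 104 102 100 101 101 101  99
  97  96  94  93  91  89  93 101 103 103 103 103 102 102 102 102 103 108
 117 126 124 105  82  79  98 131 154 158 158 157 157 156 156 156 157 158
 158 157]
```

>>> jog_arm(increments=[0,0,0.25,0,0,0,0,0,0,0.25,0,0,0,0,0,0,0.25,0,0,0,0,0,0,0.25,0,0,0,0,0,2,0.25,0,0,0,0])

```text
time: 12.25
tcp_pos: [0.5549, -0.012, 0.0881]
tool_rot: [[0.086, 0.993, -0.081], [0.7, -0.119, -0.705], [-0.709, 0.004, -0.705]]
wrist_force: [-0.1, -0.4, -0.2]
width: 0.0909
```

>>> jog_arm(increments=[0,2,0,0,0,0,0,0,4,0,0,0,0,0,0,5.9,0,0,0,0,0,255,5.9,0,0,0,0,0,255,5.9,0,0,0,0,0])

```text
time: 12.88
tcp_pos: [0.5595, 0.0294, 0.0465]
tool_rot: [[0.085, 0.993, -0.081], [0.7, -0.117, -0.704], [-0.709, 0.003, -0.705]]
wrist_force: [-0.2, 1.2, 0.1]
width: 0.0773
```

>>> jog_arm(increments=[255,0,0,0,0,0,0,255,0,0,0,0,0,0,255,0,0,0,0,0,0,255,0,0,0,0,0,0,255,0,0,0,0,0,0])

```text
time: 13.5
tcp_pos: [0.5597, 0.0292, 0.0466]
tool_rot: [[0.085, 0.993, -0.081], [0.7, -0.118, -0.704], [-0.709, 0.003, -0.705]]
wrist_force: [2.2, -4.8, 4.6]
width: 0.0495
```

```bash
python3 - <<'E'
from h import *
st()
P,Rr=grasp(PL2,.785,.008,0);inc(P,Rr)
P,Rr=place(SW,.785,.13,.008);inc(P,Rr)
E
```

```text
t 13.5 q [-0.389  0.601  1.649  0.794  1.266 -0.67 ] p [0.56  0.029 0.047] F [ 2.178 -4.784  4.625] w 0.0495
inc [ 0.17 -0.25 -0.06] [ 0.002  0.002 -0.002] rows 0.021145556806206302 0.04959590662827666
inc [-13.35  -0.33  -1.2 ] [ 0.028 -1.568 -0.004] rows 8.384858885418632 2.1457361210093024
```

>>> jog_arm(increments=[255,-1,0,-1,0,0,0,255,-3,0,-3,0,0,0,255,-5.7,0,-5.6,0,0,0,255,-5.7,0,-5.6,0,0,0,255,-5.7,0,-5.6,0,-0.18,0])

```text
time: 14.12
tcp_pos: [0.5577, 0.0278, 0.1232]
tool_rot: [[0.065, 0.993, -0.1], [0.561, -0.12, -0.819], [-0.825, -0.003, -0.565]]
wrist_force: [-0.5, 0.2, -4.6]
width: 0.0496
```

```bash
python3 - <<'E'
from h import *
st()
P,Rr=place(SW,.785,.13,.008);inc(P,Rr)
E
```

```text
t 14.12 q [-0.32   0.423  1.617  0.612  1.297 -0.428] p [0.558 0.028 0.123] F [-0.51   0.25  -4.593] w 0.0496
inc [-6.94 -0.18  5.44] [ 0.026 -1.385  0.001] rows 7.408435459092373 1.4101702104860123
```

>>> jog_arm(increments=[255,-1,0,0.5,0,-0.18,0,255,-2.5,0,1.5,0.01,-0.36,0,255,-4,-0.1,3,0.01,-0.54,0,255,-5.5,-0.1,4.2,0.015,-0.72,0,255,-6.9,-0.2,5.4,0.02,-0.9,0])

```text
time: 14.75
tcp_pos: [0.5468, -0.054, 0.1518]
tool_rot: [[-0.042, 0.991, -0.129], [-0.295, -0.136, -0.946], [-0.955, -0.002, 0.298]]
wrist_force: [-0.5, -0.1, -4.5]
width: 0.0499
```

```bash
python3 - <<'E'
from h import *
st()
P,Rr=place(SW,.785,.13,.008);inc(P,Rr)
E
```

```text
t 14.75 q [-0.005  0.357  1.54  -0.312  1.3    0.223] p [ 0.547 -0.054  0.152] F [-0.453 -0.08  -4.459] w 0.0499
inc [ 0.24 -0.06  0.08] [ 0.007 -0.482 -0.003] rows 2.579042042965115 0.04165370820499704
```

>>> jog_arm(increments=[255,0.2,0,0.1,0,-0.18,0,255,0.24,-0.06,0.08,0.007,-0.36,0,255,0.24,-0.06,0.08,0.007,-0.482,-0.003,255,0.24,-0.06,0.08,0.007,-0.482,-0.003,255,0.24,-0.06,0.08,0.007,-0.482,-0.003])

```text
time: 15.38
tcp_pos: [0.5463, -0.0552, 0.1498]
tool_rot: [[-0.101, 0.99, -0.102], [-0.693, -0.144, -0.706], [-0.713, -0.001, 0.701]]
wrist_force: [0.1, -0.3, -3.3]
width: 0.0499
```

```bash
cat >>h.py <<'E'
def topend(slot,h,th,thr=170,yaw=DY):
    """centroid of the bright top end against its projection; returns offset in mm, demag axes"""
    im=get_image("top").min(2);z=.04+h+.045
    Rz=np.array([[np.cos(yaw),-np.sin(yaw)],[np.sin(yaw),np.cos(yaw)]])
    c=np.array([(.025,th/2),(.025,-th/2),(-.025,-th/2),(-.025,th/2)])@Rz.T+slot
    q=proj("top",np.c_[c,np.full(4,z)]);u0,v0=q.mean(0)
    m=np.zeros(im.shape,np.uint8);a,b=int(u0),int(v0)
    m[b-18:b+19,a-12:a+13]=im[b-18:b+19,a-12:a+13]>thr
    n,l,s,cc=cv2.connectedComponentsWithStats(m)
    print("pred",q.mean(0),"area",cv2.contourArea(q.astype(np.float32)))
    for i in range(1,n):
        if s[i,4]>25:
            d=(ray("top",[cc[i]],z)[0,:2]-slot)@Rz
            r=cv2.minAreaRect(np.argwhere(l==i)[:,::-1].astype(np.float32))
            print("comp",s[i],cc[i],"off mm",d*1e3,"rect",np.round(r[1],1),round(r[2],1))
E
python3 - <<'E'
from h import *
s=st()
P,Rr=place(SW,.785,.13,.008);inc(P,Rr)
topend(SW,.13,.016);topend(SW,.13,.016,150)
print(get_image("top").min(2)[148:176:3,185:222])
E
```

```text
t 15.38 q [ 0.196  0.512  1.5   -0.725  1.477  0.543] p [ 0.546 -0.055  0.15 ] F [ 0.118 -0.346 -3.291] w 0.0499
inc [ 0.02 -0.03  0.01] [ 0.    -0.008  0.001] rows 0.04557888603671356 0.005826485478561132
pred [207.89  157.568] area 200.498583421926
comp [204 146  11  24 168] [208.619 157.536] off mm [ 0.245 -1.443] rect [ 7.  24.2] 10.3
pred [207.89  157.568] area 200.498583421926
comp [195 139  25  32 308] [208.581 152.269] off mm [10.571  0.661] rect [31. 24.] 90.0
comp [197 155   5  10  30] [198.767 159.7  ] off mm [-7.266 17.143] rect [2.9 9.5] 14.0
comp [195 170  15   6  45] [200.733 173.156] off mm [-32.915   8.083] rect [14.8  3.4] 14.0
[[107 119 126 127 129 136 140 140 141 143 145 145 144 144 144 144 144 145
  146 146 143 153 177 189 190 188 188 188 186 170 122  94 111 122 130 140
  148]
 [100 100  99  99 100 100  99  97  99 104 109 125 137 141 141 144 145 145
  145 145 149 167 182 185 183 183 184 185 180 154  96  64  64  65  69  90
  118]
 [ 99  99  98 108 129 144 133 104  84  78  79  80  85 109 139 146 134 122
  119 126 154 179 185 184 184 184 184 184 167 112  69  64  65 
[... 404 characters left out ...]
 110 162 184 188 188 188 188 188 175 130  84  77  75  69  66  67  80 100
  104]
 [118 113 120 123 113  89  74  69  65  64  80 121 147 140 114  81  75  96
  143 182 188 188 187 188 188 184 158  97  64  65  65  66  66  69  80  97
   99]
 [159 159 159 158 158 155 154 147 143 135 129 123 128 115  96  79  76  97
  145 167 179 182 184 186 188 173 116  72  64  65  65  66  67  66  66  67
   66]
 [126 127 139 153 157 155 155 158 160 160 159 159 159 160 159 157 157 155
  153 139 117 106 103  97  89  82  71  69  71  66  64  65  65  66  67  67
   67]
 [ 98  97  96  94  91  91  92  95  98  99 103 114 124 121 126 141 155 156
  153 154 158 160 160 158 157 149 136 146 156 156 148 131  98  72  66  66
   67]]
```

>>> jog_arm(increments=[255,1.3,-0.02,-1.6,0,-0.004,0,255,2.8,-0.02,-3.1,0,-0.006,0,255,3.7,-0.02,-4,0,-0.008,0,255,4.1,-0.02,-4.35,0,-0.008,0,255,4.48,-0.02,-4.72,0,-0.008,0])

```text
time: 16.15
tcp_pos: [0.5467, -0.053, 0.0851]
tool_rot: [[-0.101, 0.99, -0.102], [-0.701, -0.144, -0.699], [-0.706, 0.001, 0.708]]
wrist_force: [1.3, 0.3, -2.9]
width: 0.0496
```

```bash
python3 - <<'E'
from h import *
s=st();print(s['ft_torque'])
P,Rr=place(SW,.785,.065,.008);inc(P,Rr)
topend(SW,.064,.016)
print(get_image("top").min(2)[154:176:4,190:227])
E
```

```text
t 16.15 q [ 0.203  0.604  1.533 -0.743  1.394  0.634] p [ 0.547 -0.053  0.085] F [ 1.26   0.291 -2.944] w 0.0496
[ 0.764 -0.241  0.027]
inc [ 0.2  -0.04  0.15] [-0.001  0.002 -0.   ] rows 0.011170991380013932 0.04086168936819079
pred [215.42  162.609] area 175.7933604567079
comp [210 151  10  23 148] [214.581 161.98 ] off mm [0.965 2.004] rect [ 6.4 23.1] 10.3
[[146 133 105  84  78  86 106 112 113 131 140 128 131 136 140 142 144 145
  145 145 145 145 155 179 189 191 189 188 187 180 151  97  79  91 103 114
  131]
 [140 113  85  74  72  72  79  98 136 155 138 103  78  78  89 106 134 144
  145 145 145 154 172 183 185 186 185 186 184 163 109  71  66  67  67  67
   72]
 [121  90  74  71  67  66  86 130 151 138 106  79  72  70  73  89 102 104
  102  99 112 146 179 187 188 188 190 189 170 123  93  85  73  68  68  68
   66]
 [ 94  76  73  68  65  84 130 155 148 117  82  72  70  68  80  97  99  98
   98 108 143 181 188 188 188 189 187 175 136 107 107  85  69  68  71  80
   87]
 [127 113 100  88  85 119 174 186 162 103  74  78  92 109 136 143 142 142
  145 160 182 189 190 189 190 190 183 153  95  66  67  68  67  70  80  95
  109]
 [159 163 162 162 162 162 163 162 161 160 159 156 151 147 142 138 131 129
  130 135 138 140 145 156 166 170 154 101  67  67  68  68  67  68  66  84
  140]]
```

>>> jog_arm(increments=[255,0.3,0,-0.3,0,0,0,255,0.6,0,-0.6,0,0,0,255,0.9,0,-0.9,0,0,0,255,1.15,0,-1.15,0,0,0,255,1.15,0,-1.15,0,0,0])

```text
time: 16.88
tcp_pos: [0.5466, -0.0531, 0.0696]
tool_rot: [[-0.101, 0.99, -0.102], [-0.702, -0.144, -0.698], [-0.705, 0.001, 0.709]]
wrist_force: [-2.0, 0.3, 3.7]
width: 0.0499
```

```bash
python3 - <<'E'
from h import *
s=st();print(s['ft_torque'])
P,Rr=place(SW,.785,.045,.008);inc(P,Rr)
topend(SW,.047,.016)
E
```

```text
t 16.88 q [ 0.203  0.627  1.539 -0.748  1.374  0.654] p [ 0.547 -0.053  0.07 ] F [-1.966  0.325  3.683] w 0.0499
[-0.029  0.369 -0.324]
inc [ 0.51 -0.03 -0.18] [-0.001  0.003 -0.   ] rows 0.016990868822298565 0.08745436976288151
pred [217.206 163.803] area 170.16281985968817
comp [211 152  11  23 148] [216.101 163.25 ] off mm [0.726 2.572] rect [ 6.7 22.9] 11.3
comp [227 163   3  15  29] [228.276 171.172] off mm [-11.716 -26.637] rect [14.  2.] 90.0
```

>>> jog_arm(increments=[255,0.1,0,-0.1,0,0,0,255,0.2,0,-0.2,0,0,0,255,0.2,0,-0.2,0,0,0,255,0.2,0,-0.2,0,0,0,255,0.2,0,-0.2,0,0,0])

```text
time: 17.55
tcp_pos: [0.5468, -0.0531, 0.0693]
tool_rot: [[-0.101, 0.989, -0.104], [-0.703, -0.145, -0.696], [-0.704, 0.003, 0.71]]
wrist_force: [-11.6, 6.2, 27.4]
width: 0.0498
```

```bash
python3 - <<'E'
from h import *
s=st();print(s['ft_torque'])
P,Rr=place(SW,.785,.045,.008);inc(P,Rr)
topend(SW,.047,.016)
E
```

```text
t 17.55 q [ 0.204  0.628  1.539 -0.749  1.374  0.658] p [ 0.547 -0.053  0.069] F [-11.647   6.249  27.395] w 0.0498
[-2.329  2.164 -1.678]
inc [ 0.49 -0.06 -0.16] [-0.003  0.005 -0.001] rows 0.030214723848623674 0.08351022625508385
pred [217.206 163.803] area 170.16281985968817
comp [211 152  11  23 146] [216.226 163.308] off mm [0.647 2.281] rect [ 6.5 22.9] 10.6
comp [227 163   3  15  28] [228.25  171.036] off mm [-11.436 -26.527] rect [14.  2.] 90.0
```

>>> jog_arm(increments=[255,-0.2,0,0.2,0,0,0,0,-0.2,0,0.2,0,0,0,0,-0.2,0,0.2,0,0,0,0,-0.2,0,0.2,0,0,0,0,-0.2,0,0.2,0,0,0])

```text
time: 18.23
tcp_pos: [0.5465, -0.053, 0.0689]
tool_rot: [[-0.102, 0.99, -0.102], [-0.701, -0.144, -0.699], [-0.706, 0.0, 0.708]]
wrist_force: [0.7, 1.0, -0.2]
width: 0.0864
```

>>> jog_arm(increments=[0,0,0,0,0,0,0,0,-4,0,0,0,0,0,0,-9,0,0,0,0,0,0,-15,0,0,0,0,0,0,-20,0,0,0,0,0])

```text
time: 18.85
tcp_pos: [0.5669, 0.0887, 0.2119]
tool_rot: [[-0.101, 0.99, -0.102], [-0.701, -0.143, -0.699], [-0.706, 0.001, 0.708]]
wrist_force: [0.6, -0.2, 0.8]
width: 0.0938
```

```bash
python3 - <<'E'
from h import *
s=st()
topend(SW,.045,.016,130);topend(SW,.045,.016)
im=get_image("top");cv2.imwrite("pics/t3.png",im[:,:,::-1]);print(im.min(2)[150:180:4,203:240])
# scene: top/bottom corners predicted
P,Rr=grasp(THIN,.785,.008,.12);print(P);inc(P,Rr)
E
```

```text
t 18.85 q [ 0.408  0.606  1.208 -0.662  1.761  0.57 ] p [0.567 0.089 0.212] F [ 0.589 -0.163  0.833] w 0.0938
pred [217.412 163.941] area 169.51784590794705
comp [205 145  25  37 620] [214.206 159.758] off mm [7.721 8.588] rect [36. 24.] 90.0
comp [226 160   4  19  48] [227.979 170.896] off mm [-11.039 -25.447] rect [18.  3.] 90.0
pred [217.412 163.941] area 169.51784590794705
comp [212 153   9  22 127] [216.016 163.496] off mm [0.391 3.157] rect [ 5.7 22. ] 11.3
comp [227 163   3  15  27] [228.259 171.185] off mm [-11.553 -26.161] rect [14.  2.] 90.0
[[140 140 139 140 140 141 140 139 138 139 140 140 141 140 139 139 140 140
  143 141 142 142 141 142 142 142 144 143 143 142 142 142 143 144 144 144
  144]
 [129 133 134 136 137 138 138 137 137 137 140 156 174 181 181 181 181 177
  163 132 115 126 138 143 143 143 143 143 143 142 142 142 142 142 143 143
  144]
 [ 75  85 101 127 137 138 137 138 137 138 150 167 175 176 177 176 176 169
  140  86  63  63  65  70  87 109 129 141 144 143 143 144 143 144 143 143
  143]
 [ 82  94 118 135 137 138 138 138 138 147 164 174 177 177 179 180 177 153
   99  68  64  64  64  64  73 112 160 183 178 140  90  78  93 117 138 144
  144]
 [ 89 106 131 137 136 137 138 140 146 163 177 181 179 179 179 178 157 117
  108 104  77  64  65  70 100 151 183 182 148  97  79  91 113 135 144 146
  145]
 [103 129 135 135 135 136 136 141 158 176 181 181 181 181 180 163 118  75
   64  64  65  65  71 102 151 182 185 158 109  80  84 102 124 141 144 144
  144]
 [121 133 134 134 137 135 136 146 162 165 171 174 177 179 169 135  84  63
   65  65  65  63  80 133 178 186 171 126  85  82  94 118 138 143 143 143
  143]
 [136 136 135 135 135 136 135 136 136 137 131 110  79  69  66  65  65  63
   62  63  64  67  89 127 153 155 124  84  79  90 113 136 144 144 144 143
  144]]
[ 0.58  -0.405  0.122]
inc [40.8   8.18 28.08] [ 0.145  1.568 -0.003] rows 8.420250823500904 8.032994201004566
```

```bash
python3 - <<'E'
from h import *
im=get_image("scene");cv2.imwrite("pics/s3.png",im[:,:,::-1])
g=im.min(2)
n=np.array([-np.sin(DY),np.cos(DY)])
for h in(.045,.050,.055,.071):
    print(h,"right top edge mid",proj("scene",[*(SW+n*(.0022-.008)),.04+h+.045])[0],"left",proj("scene",[*(SW+n*(.0022+.008)),.04+h+.045])[0],"bottom right",proj("scene",[*(SW-n*.008),h-.005])[0])
u=int(proj("scene",[*(SW+n*(.0022-.008)),.13])[0][0]);print(u);print(g[105:165,u-4:u+5:2].T)
E
```

```text
0.045 right top edge mid [292.909 127.967] left [290.779 124.993] bottom right [294.217 155.506]
0.05 right top edge mid [292.85  126.383] left [290.715 123.416] bottom right [294.163 154.066]
0.055 right top edge mid [292.79  124.791] left [290.649 121.83 ] bottom right [294.109 152.618]
0.071 right top edge mid [292.595 119.636] left [290.438 116.697] bottom right [293.934 147.933]
292
[[109 113 114 120 119 120 119 112 115 120 116 112 112 112 108 106 107 109
  117 124 127 128 135 136 122  93  81  76  81  79  76  79  79  79  78  79
   79  82  77  79  78  77  82  80  86 111 137 126  95  84  85  81  83  83
   73  85 108 121 131 128]
 [109 112 114 111 113 111 109 105 107 108 112 113 113 108 107 110 110 114
  119 129 128 134 134 134 113  82  80  78  81  79  80  81  78  79  80  79
   80  80  80  83  82  82  80  80  93 127 151 122  92  90  90  88  90  86
   81  88 108 113 118 126]
 [112 115 113 107 107 104 102 100 102 103 110 109 107 103 108 110 118 122
  126 134 133 136 132 121  95  77  81  90  95  93  91  89  77  81  79  79
   79  80  80  80  76  74  81  83 114 148 144 111  91  86  89  86  89  86
   85 102 111 112 112 116]
 [ 87  75  75  81  82  73  83  96 102 109 110 112 110 110 109 115 117 124
  124 126 133 135 130 111  84  78  74  77  87 100 100  83  77  78  81  81
   75  77  81  80  79  82  82  91 128 151 126  94  88  90  87  91  83  75
   80  95  94  91  97 116]
 [ 60  55  49  46  49  62  72  77  93 104 113 119 119 114 108 118 121 121
  120 127 133 137 122 101  77  78  75  73  78  83  81  80  81  79  78  78
   82  78  79  78  79  80  84 107 142 143 113  94  90  94  90  87  77  68
   65  56  49  48  56 109]]
```

>>> jog_arm(increments=[0,3.5,0.5,5,0.017,0.18,0,0,7.5,1.5,9.5,0.033,0.36,0,0,11.5,2.5,14,0.05,0.54,0,0,15.5,3.5,18.6,0.067,0.72,0,0,19.5,4.5,23,0.083,0.9,0])

```text
time: 19.68
tcp_pos: [0.5672, -0.2192, 0.2356]
tool_rot: [[0.055, 0.975, -0.215], [0.11, -0.22, -0.969], [-0.992, 0.029, -0.12]]
wrist_force: [2.9, 0.9, -0.8]
width: 0.0943
```

```bash
python3 - <<'E'
from h import *
s=st()
P,Rr=grasp(THIN,.785,.008,.12);P[2]+=.06;inc(P,Rr)
E
```

```text
t 19.68 q [-0.49   0.394  1.267  0.124  1.485 -0.281] p [ 0.567 -0.219  0.236] F [ 2.926  0.882 -0.832] w 0.0943
inc [ 3.37  5.14 18.41] [ 0.059  0.664 -0.004] rows 3.56498634471518 3.1061171622653245
```

>>> jog_arm(increments=[0,1,1.5,4,0.016,0.18,0,0,2,3,9,0.033,0.36,0,0,3,4.5,14,0.05,0.54,0,0,3.4,5.1,18.4,0.059,0.664,0,0,3.4,5.1,18.4,0.059,0.664,0])

```text
time: 20.3
tcp_pos: [0.5767, -0.4069, 0.1715]
tool_rot: [[0.189, 0.961, -0.202], [0.684, -0.277, -0.675], [-0.704, -0.011, -0.71]]
wrist_force: [-0.6, 0.1, -0.1]
width: 0.0939
```

```bash
python3 - <<'E'
from h import *
s=st()
for b in(.08,.03,0):
  P,Rr=grasp(THIN,.785,.008,b);print(P);inc(P,Rr)
E
```

```text
t 20.3 q [-0.911  1.002  0.629  0.662  1.962 -0.51 ] p [ 0.577 -0.407  0.171] F [-0.588  0.118 -0.059] w 0.0939
[ 0.587 -0.378  0.093]
inc [7.68 0.3  3.39] [-0.013 -0.004  0.002] rows 0.0756298644955859 1.344033725398725
[ 0.597 -0.344  0.058]
inc [12.68  0.31  3.41] [-0.013 -0.004  0.002] rows 0.0756298644955859 2.101482528131318
[ 0.602 -0.324  0.037]
inc [15.68  0.32  3.42] [-0.013 -0.004  0.002] rows 0.0756298644955859 2.568367207519285
```

>>> jog_arm(increments=[0,4,0.3,1.8,-0.013,0,0,0,7.7,0.3,3.4,-0.013,0,0,0,11,0.3,3.4,-0.013,0,0,0,13,0.3,3.4,-0.013,0,0,0,13,0.3,3.4,-0.013,0,0])

```text
time: 20.92
tcp_pos: [0.6012, -0.3374, 0.0653]
tool_rot: [[0.189, 0.966, -0.178], [0.677, -0.259, -0.689], [-0.711, 0.009, -0.703]]
wrist_force: [0.9, 0.2, -0.1]
width: 0.0944
```

```bash
python3 - <<'E'
from h import *
s=st()
P,Rr=grasp(THIN,.785,.008,0);inc(P,Rr)
E
```

```text
t 20.93 q [-0.828  0.985  0.903  0.646  1.703 -0.633] p [ 0.601 -0.337  0.065] F [ 0.908  0.182 -0.079] w 0.0944
inc [ 3.   -0.26  1.03] [0.014 0.005 0.001] rows 0.07826166782702706 0.5087050778329687
```

>>> jog_arm(increments=[0,0,-0.1,0,0,0,0,0,0,-0.1,0,0,0,0,0,0,-0.1,0,0,0,0,0,0,-0.1,0,0,0,0,0,0,-0.1,0,0,0,0])

```text
time: 21.55
tcp_pos: [0.6006, -0.3386, 0.0656]
tool_rot: [[0.19, 0.966, -0.177], [0.677, -0.26, -0.689], [-0.711, 0.011, -0.703]]
wrist_force: [0.3, 0.9, -0.2]
width: 0.0941
```

```bash
python3 - <<'E'
from h import *
s=st()
P,Rr=grasp(THIN,.785,.008,0);inc(P,Rr)
E
```

```text
t 21.55 q [-0.83   0.984  0.903  0.646  1.702 -0.635] p [ 0.601 -0.339  0.066] F [ 0.3    0.927 -0.206] w 0.0941
inc [ 3.11 -0.24  0.96] [ 0.014  0.006 -0.001] rows 0.08259071661072134 0.5223542473463995
```

>>> jog_arm(increments=[0,0,-0.15,0.96,0.014,0.005,0,0,1.5,-0.15,0.96,0.014,0.005,0,0,3.1,-0.15,0.96,0.014,0.005,0,0,3.1,-0.15,0.96,0.014,0.005,0,0,3.1,-0.15,0.96,0.014,0.005,0])

```text
time: 22.18
tcp_pos: [0.6035, -0.3237, 0.0371]
tool_rot: [[0.191, 0.963, -0.189], [0.68, -0.269, -0.682], [-0.708, 0.001, -0.706]]
wrist_force: [0.6, 0.4, -1.0]
width: 0.0939
```

```bash
python3 - <<'E'
from h import *
s=st()
P,Rr=grasp(THIN,.785,.008,0);inc(P,Rr)
E
```

```text
t 22.18 q [-0.815  0.999  0.947  0.653  1.649 -0.646] p [ 0.604 -0.324  0.037] F [ 0.594  0.39  -0.975] w 0.0939
inc [ 0.02 -0.11  0.04] [ 0.001  0.001 -0.001] rows 0.009019238391800978 0.018307649422137428
```

>>> jog_arm(increments=[255,0,-0.1,0,0,0,0,255,0,-0.1,0,0,0,0,255,0,-0.1,0,0,0,0,255,0,-0.1,0,0,0,0,255,0,-0.1,0,0,0,0])

```text
time: 22.8
tcp_pos: [0.6024, -0.3236, 0.0368]
tool_rot: [[0.191, 0.963, -0.19], [0.68, -0.269, -0.682], [-0.708, 0.001, -0.706]]
wrist_force: [0.5, -1.2, 0.5]
width: 0.0501
```

>>> jog_arm(increments=[255,0,0,0,0,0,0,255,0,0,0,0,0,0,255,-1,0,-1,0,0,0,255,-4,0,-4,0,0,0,255,-8,0,-8,0,0,0])

```text
time: 23.42
tcp_pos: [0.6018, -0.323, 0.1508]
tool_rot: [[0.19, 0.963, -0.191], [0.681, -0.269, -0.681], [-0.707, -0.001, -0.707]]
wrist_force: [0.3, -0.6, -2.0]
width: 0.0497
```

```bash
python3 - <<'E'
from h import *
s=st()
P,Rr=place(SN,.785,.15,.008);print(P);inc(P,Rr)
E
```

```text
t 23.43 q [-0.816  0.879  0.894  0.668  1.789 -0.537] p [ 0.602 -0.323  0.151] F [ 0.293 -0.649 -1.958] w 0.0497
[0.556 0.014 0.17 ]
inc [ 20.75 -13.49 -23.4 ] [-0.143 -1.568  0.001] rows 8.41966854386835 5.449037538839906
```

>>> jog_arm(increments=[255,-2.8,0,-2.8,-0.015,-0.18,0,255,-0.2,-1.7,-5.7,-0.03,-0.36,0,255,2.4,-3.4,-8.6,-0.05,-0.54,0,255,5,-5.1,-11.6,-0.066,-0.72,0,255,7.6,-6.8,-14.5,-0.08,-0.9,0])

```text
time: 24.05
tcp_pos: [0.5786, -0.1533, 0.2007]
tool_rot: [[0.005, 0.98, -0.201], [-0.126, -0.198, -0.972], [-0.992, 0.03, 0.122]]
wrist_force: [1.5, 0.1, -2.4]
width: 0.0497
```

```bash
python3 - <<'E'
from h import *
s=st()
P,Rr=place(SN,.785,.19,.008);print(P);inc(P,Rr)
E
```

```text
t 24.05 q [-0.26   0.372  1.377 -0.123  1.356 -0.035] p [ 0.579 -0.153  0.201] F [ 1.527  0.112 -2.404] w 0.0497
[0.556 0.014 0.21 ]
inc [ -3.01  -5.5  -15.69] [-0.065 -0.661 -0.003] rows 3.554065384199553 2.7040265659733524
```

>>> jog_arm(increments=[255,-0.8,-1.4,-4,-0.016,-0.18,0,255,-1.6,-2.8,-8,-0.033,-0.36,0,255,-2.4,-4.2,-12,-0.05,-0.54,0,255,-3,-5.5,-15.7,-0.065,-0.661,-0.003,255,-3,-5.5,-15.7,-0.065,-0.661,-0.003])

```text
time: 24.68
tcp_pos: [0.5558, 0.0165, 0.2075]
tool_rot: [[-0.101, 0.99, -0.094], [-0.696, -0.138, -0.704], [-0.711, -0.006, 0.704]]
wrist_force: [0.0, -1.0, -3.2]
width: 0.0498
```

```bash
python3 - <<'E'
from h import *
s=st()
P,Rr=place(SN,.785,.12,.008);print(P);inc(P,Rr)
E
```

```text
t 24.68 q [ 0.307  0.519  1.349 -0.689  1.657  0.52 ] p [0.556 0.016 0.208] F [ 0.027 -1.036 -3.193] w 0.0498
[0.556 0.014 0.14 ]
inc [ 5.    0.09 -4.59] [ 0.008 -0.004  0.001] rows 0.04748780309747448 1.0862601724016203
```

>>> jog_arm(increments=[255,2,0.09,-2,0.008,-0.004,0,255,4,0.09,-4,0.008,-0.004,0,255,6,0.09,-5.7,0.008,-0.004,0,255,7.45,0.09,-7.1,0.008,-0.004,0,255,7.45,0.09,-7.1,0.008,-0.004,0])

```text
time: 25.3
tcp_pos: [0.5561, 0.0103, 0.105]
tool_rot: [[-0.105, 0.989, -0.106], [-0.698, -0.15, -0.701], [-0.709, 0.0, 0.706]]
wrist_force: [0.1, -0.6, -1.9]
width: 0.0499
```

```bash
python3 - <<'E'
from h import *
s=st()
P,Rr=place(SN,.785,.085,.008);inc(P,Rr)
h=s['tcp_pos'][2]-P[2]+.085;print(h)
topend(SN,h,.010)
u,v=proj("top",[*SN,.085+h])[0].astype(int);print(v,u);print(get_image("top").min(2)[v-8:v+9:4,u-14:u+15])
E
```

```text
t 25.3 q [ 0.298  0.632  1.43  -0.691  1.506  0.65 ] p [0.556 0.01  0.105] F [ 0.068 -0.595 -1.934] w 0.0499
inc [-0.22 -0.07 -0.27] [-0.005 -0.002  0.004] rows 0.03605233076521258 0.05765134009259687
0.08532817511214841
pred [180.377 155.529] area 112.60369505896233
comp [178 144   8  23  80] [181.562 155.125] off mm [ 1.19  -2.321] rect [ 3.5 22.6] 11.3
155 180
[[111 111 113 121 140 158 159 159 157 157 156 156 156 156 161 173 182 184
  180 159 113  74  67  69  70  73  81 100 115]
 [107 111 112 114 117 117 117 119 121 120 120 118 116 132 161 181 184 182
  164 122  78  66  66  67  67  66  64  63  66]
 [108 114 117 117 116 114 117 122 123 119 118 116 125 153 177 185 183 170
  129  80  64  65  70  85 101  96  76  67  66]
 [109 106 104 105 107 116 139 157 146 121 111 130 160 178 184 186 179 139
   88  67  65  73  98 119 129 124  91  68  65]
 [107 107 106 107 109 110 110 111 111 106 109 142 175 187 188 179 144  95
   69  66  66  69  85 102 108  86  68  66  65]]
```

>>> jog_arm(increments=[255,-0.25,-0.05,-0.25,0,0,0,255,0.3,-0.05,-0.8,0,0,0,255,0.7,-0.05,-1.2,0,0,0,255,1.12,-0.05,-1.61,0,0,0,255,1.12,-0.05,-1.61,0,0,0])

```text
time: 26.02
tcp_pos: [0.5563, 0.0143, 0.0857]
tool_rot: [[-0.104, 0.989, -0.106], [-0.698, -0.149, -0.701], [-0.709, 0.001, 0.706]]
wrist_force: [-0.3, 0.5, -2.2]
width: 0.0495
```

```bash
cat >>h.py <<'E'
def chk(slot,th):
    s=st();print("torque",s['ft_torque'])
    P,Rr=place(slot,.785,.045,.008);inc(P,Rr)
    h=s['tcp_pos'][2]-P[2]+.045;n=np.array([-np.sin(DY),np.cos(DY)])
    print("h",h,"enc y mm",(s['tcp_pos']-P)[:2]@n*1e3)
    im=get_image("top").min(2).astype(float);u0,v0=proj("top",[*slot,.085+h])[0];o=[]
    for v in range(int(v0)-7,int(v0)+8,2):
        uc=u0-.185*(v-v0);a=im[v,int(uc)-9:int(uc)+10];k=np.argmax(np.convolve(a,np.ones(4)/4,'same')[5:14])+5
        pk=np.sort(a[6:13])[-3:].mean();lo=a[max(0,k-7):k].min();hi=a[k:k+8].min()
        i=k
        while a[i]>(pk+lo)/2 and i>0:i-=1
        L=i+((pk+lo)/2-a[i])/(a[i+1]-a[i]+1e-9);i=k
        while a[i]>(pk+hi)/2 and i<18:i+=1
        Rr=i-((pk+hi)/2-a[i])/(a[i-1]-a[i]+1e-9)
        o.append(((L+Rr)/2+int(uc)-9-uc,Rr-L))
    o=np.array(o);print("img off px",o[:,0],"w",o[:,1],"median mm left",-np.median(o[:,0])*(.98-h)/.477)
E
python3 - <<'E'
from h import *
chk(SN,.01)
E
```

```text
t 26.02 q [ 0.304  0.66   1.435 -0.691  1.483  0.674] p [0.556 0.014 0.086] F [-0.312  0.513 -2.177] w 0.0495
torque [ 0.614 -0.151  0.01 ]
inc [ 1.52 -0.03 -1.45] [-0.004 -0.002  0.003] rows 0.031109379424559557 0.336215798716551
h 0.06600696132682415 enc y mm 0.4240393204842987
img off px [-0.63  -0.483 -0.533 -1.915 -1.159 -1.057 -0.942 -0.753] w [5.526 5.363 5.244 7.769 6.219 6.031 5.711 5.086] median mm left 1.6241417418776276
```

>>> jog_arm(increments=[255,0.3,0,-0.3,0,0,0,255,0.6,0,-0.6,0,0,0,255,0.9,0,-0.9,0,0,0,255,1.15,0,-1.15,0,0,0,255,1.15,0,-1.15,0,0,0])

```text
time: 26.7
tcp_pos: [0.5568, 0.0143, 0.0716]
tool_rot: [[-0.103, 0.989, -0.107], [-0.698, -0.149, -0.7], [-0.708, 0.002, 0.706]]
wrist_force: [-4.6, -0.2, 13.4]
width: 0.0496
```

```bash
python3 - <<'E'
from h import *
chk(SN,.01)
E
```

```text
t 26.7 q [ 0.304  0.68   1.439 -0.693  1.464  0.691] p [0.557 0.014 0.072] F [-4.635 -0.184 13.36 ] w 0.0496
torque [ 0.004  1.643 -0.108]
inc [ 0.53 -0.08 -0.45] [-0.006 -0.001  0.002] rows 0.03328679304800665 0.11207016160336561
h 0.05193934414817716 enc y mm 0.5423862019060132
img off px [-0.711 -0.586 -0.369 -0.379 -0.464 -0.598 -0.879 -0.995] w [5.52  5.288 4.736 4.73  4.84  4.96  5.529 5.363] median mm left 1.1518032456785936
```

```bash
python3 - <<'E'
from h import *
g=get_image("scene").min(2)
n=np.array([-np.sin(DY),np.cos(DY)])
for h in(.043,.045,.050,.055):
    print(h,"right top edge mid",proj("scene",[*(SN+n*(.001-.005)),.085+h])[0],"left",proj("scene",[*(SN+n*(.001+.005)),.085+h])[0])
u=int(proj("scene",[*(SN+n*(.001-.005)),.13])[0][0]);print(u);print(g[95:135,u-6:u+7:2].T)
E
```

```text
0.043 right top edge mid [283.666 115.651] left [282.435 113.928]
0.045 right top edge mid [283.633 115.031] left [282.401 113.31 ]
0.05 right top edge mid [283.552 113.476] left [282.317 111.76 ]
0.055 right top edge mid [283.47  111.913] left [282.232 110.201]
283
[[115 114 116 116 115 113 110 109 113 115 115 115 118 122 121 126 125 128
  131 126 103  83  81  78  78  79  79  82  82  79  82  80  88  91  85  79
   76  77  76  76]
 [124 124 119 116 117 115 115 116 114 115 115 117 116 118 121 122 123 133
  136 120  85  75  82  78  81  79  81  79  79  77  74  79  78  80  80  78
   73  79  80  80]
 [101 115 116 118 115 117 118 113 114 116 115 114 118 121 123 120 127 139
  130 102  79  81  81  82  79  80  78  78  81  81  91 101 106  96  80  80
   76  78  80  79]
 [ 71 107 117 117 118 120 123 118 114 113 114 118 123 125 127 125 124 137
  124  87  80  80  75  80  80  75  80  79  84  96 114 118 120 119 107  86
   72  67  65  66]
 [ 81  75  75  85  91  97 107 108 108 105 110 113 119 127 126 124 129 131
  106  82  77  78  76  77  79  79  79  82  84  97 101 114 129 135 131 116
   84  79  77  76]
 [106 102 100 113 122 115  98  84  69  57  55  61  76  89  96 111 132 127
   97  82  79  77  75  80  78  76  75  83  84  85  88 109 133 134 126 100
   78  79  79  77]
 [ 94 108 121 139 143 143 140 143 138 138 127 118 108  96  79 103 132 118
   85  75  76  81  72  79  79  78  75  78  80  80  91 116 135 137 118  88
   79  78  79  80]]
```

>>> jog_arm(increments=[255,-0.15,0,0.15,0,0,0,0,-0.15,0,0.15,0,0,0,0,-0.15,0,0.15,0,0,0,0,-0.15,0,0.15,0,0,0,0,-0.15,0,0.15,0,0,0])

```text
time: 27.42
tcp_pos: [0.5567, 0.0144, 0.0722]
tool_rot: [[-0.103, 0.989, -0.107], [-0.698, -0.149, -0.701], [-0.709, 0.002, 0.705]]
wrist_force: [1.4, 0.3, 2.5]
width: 0.0864
```

```bash
python3 - <<'E'
from h import *
chk(SN,.01)
g=get_image("scene").min(2);print(g[105:125,277:290:3].T)
E
```

```text
t 27.43 q [ 0.304  0.679  1.439 -0.692  1.464  0.69 ] p [0.557 0.014 0.072] F [1.366 0.27  2.55 ] w 0.0864
torque [ 0.229  0.013 -0.035]
inc [ 0.58 -0.07 -0.49] [-0.005 -0.002  0.002] rows 0.032710676552926456 0.12152246551295731
h 0.05254467045001045 enc y mm 0.584100029595796
img off px [ 0.315  0.291  0.022 -0.021 -0.17  -0.156 -0.257  0.081] w [5.28  5.041 5.563 5.723 5.69  5.923 5.83  5.123] median mm left -0.0005138064721155114
[[116 118 119 120 125 127 125 122 119 124 131 133 107  83  82  82  82  76
   80  80]
 [117 118 116 116 120 123 126 127 125 125 136 117  83  81  78  77  77  81
   78  77]
 [117 120 120 123 126 121 117 122 129 134 125  98  82  78  78  79  76  78
   77  81]
 [109 114 123 126 122 122 118 121 130 130 106  82  81  78  79  77  80  76
   79  80]
 [111 112 114 118 116 116 113 121 134 119  83  75  82  80  81  78  79  76
   77  80]]
```

>>> jog_arm(increments=[0,0,0,0,0,0,0,0,-4,0,0,0,0,0,0,-9,0,0,0,0,0,0,-15,0,0,0,0,0,0,-20,0,0,0,0,0])

```text
time: 28.15
tcp_pos: [0.5772, 0.1554, 0.2154]
tool_rot: [[-0.103, 0.989, -0.106], [-0.697, -0.148, -0.701], [-0.709, 0.002, 0.705]]
wrist_force: [0.5, -0.8, -0.0]
width: 0.0944
```

```bash
cat >>h.py <<'E'
RD=np.array([[np.cos(DY),-np.sin(DY)],[np.sin(DY),np.cos(DY)]])
GY=DY-np.pi/2
def dm(x,y,z):  # demag coordinates (mm) of grasp point, tool down, jaws along demag y -> TCP target
    p=RD@np.array([x,y])/1e3+D; return np.array([*p,z/1e3-E_]),frame(GY,0)
def gpos(phi,y=-84): # handle at guard angle phi, in mm
    c,s=np.cos(phi),np.sin(phi);return (41-92*c+30*s,y,52+30*c+92*s)
E
python3 - <<'E'
from h import *
st()
P,R=dm(-51,-84,200);print(P);inc(P,R)
P,R=dm(-51,-84,162);print(P);inc(P,R)
g=get_image("scene").min(2);print(g[105:125,277:290:3].T[:3])
E
```

```text
t 28.15 q [ 0.487  0.702  1.044 -0.635  1.863  0.597] p [0.577 0.155 0.215] F [ 0.549 -0.773 -0.033] w 0.0944
[ 0.484 -0.128  0.16 ]
inc [24.65 -5.04 16.96] [ 1.477  0.611 -0.611] rows 9.152806832603261 4.854653400954765
[ 0.484 -0.128  0.122]
inc [27.34 -5.05 14.28] [ 1.477  0.611 -0.611] rows 9.152806832603261 5.001454293693901
[[115 119 115 120 126 126 123 121 121 123 132 128 105  82  79  81  75  84
   79  79]
 [118 117 118 118 120 123 124 129 127 129 133 117  83  76  79  77  80  80
   79  82]
 [116 116 123 126 126 122 115 121 130 135 127  97  83  76  78  79  79  81
   80  82]]
```

>>> jog_arm(increments=[0,2,-0.5,2.3,0.29,0.12,-0.12,0,4.5,-1,4.6,0.58,0.24,-0.24,0,8,-2,8,0.85,0.35,-0.35,0,12,-3,12,1,0.41,-0.41,0,16,-4,16,1.15,0.48,-0.48])

```text
time: 28.82
tcp_pos: [0.5033, -0.0653, 0.213]
tool_rot: [[-0.208, 0.521, -0.828], [-0.308, -0.838, -0.45], [-0.928, 0.162, 0.335]]
wrist_force: [-0.1, -1.1, 0.2]
width: 0.0937
```

```bash
python3 - <<'E'
from h import *
st()
P,R=dm(-51,-84,200);inc(P,R)
P,R=dm(-51,-84,150);inc(P,R)
E
```

```text
t 28.82 q [-0.018  0.326  1.455 -0.317  1.576  1.059] p [ 0.503 -0.065  0.213] F [-0.092 -1.072  0.191] w 0.0937
inc [7.26 3.38 2.65] [ 0.663  0.275 -0.274] rows 4.107159837701685 1.349200988477677
inc [11.9   2.57  0.97] [ 0.663  0.275 -0.274] rows 4.107159837701685 1.9539838350689396
```

>>> jog_arm(increments=[0,2,0.8,0.8,0.17,0.07,-0.07,0,4,1.7,1.5,0.34,0.14,-0.14,0,6,2.5,2.2,0.5,0.21,-0.21,0,7.3,3.4,2.65,0.663,0.275,-0.274,0,7.3,3.4,2.65,0.663,0.275,-0.274])

```text
time: 29.45
tcp_pos: [0.4839, -0.1281, 0.1596]
tool_rot: [[-0.003, -0.142, -0.99], [-0.001, -0.99, 0.142], [-1.0, 0.002, 0.002]]
wrist_force: [0.5, 0.5, 0.3]
width: 0.0943
```

```bash
python3 - <<'E'
from h import *
st()
P,R=dm(-51,-84,82);inc(P,R)
E
```

```text
t 29.45 q [-0.331  0.208  1.68  -0.002  1.256  1.383] p [ 0.484 -0.128  0.16 ] F [0.527 0.496 0.297] w 0.0943
inc [11.76 -0.04 -0.03] [ 0.001  0.002 -0.002] rows 0.01715187699575873 1.8822514887020316
```

>>> jog_arm(increments=[0,5,0,0,0,0,0,0,9,0,0,0,0,0,0,11.5,0,0,0,0,0,0,11.5,0,0,0,0,0,255,11.5,0,0,0,0,0])

```text
time: 30.08
tcp_pos: [0.4854, -0.127, 0.0462]
tool_rot: [[-0.001, -0.137, -0.991], [-0.003, -0.991, 0.137], [-1.0, 0.003, 0.001]]
wrist_force: [-0.1, -0.3, 0.1]
width: 0.0872
```

>>> jog_arm(increments=[255,0,0,0,0,0,0,255,0,0,0,0,0,0,255,0,0,0,0,0,0,255,0,0,0,0,0,0,255,0,0,0,0,0,0])

```text
time: 30.7
tcp_pos: [0.4846, -0.1272, 0.0451]
tool_rot: [[-0.002, -0.138, -0.99], [-0.002, -0.99, 0.138], [-1.0, 0.002, 0.002]]
wrist_force: [1.4, -0.0, 1.0]
width: 0.0373
```

```bash
python3 - <<'E'
from h import *
s=st()
p0=s['tcp_pos']
for f in(.3,.6,.9,1.2,1.5,1.75):
    g=np.array(gpos(f))-np.array(gpos(0));print(f,"dx,dz mm",g[[0,2]])
E
```

```text
t 30.7 q [-0.328  0.351  1.791 -0.003  1.002  1.383] p [ 0.485 -0.127  0.045] F [ 1.375 -0.049  0.994] w 0.0373
0.3 dx,dz mm [12.975 25.848]
0.6 dx,dz mm [33.008 46.707]
0.9 dx,dz mm [58.312 60.714]
1.2 dx,dz mm [86.624 66.618]
1.5 dx,dz mm [115.417  63.892]
1.75 dx,dz mm [137.918  55.179]
```

>>> jog_arm(increments=[255,0,0,0,0,0,0,255,0,0,0,0,0,0,255,-1.34,0,-0.55,0,0,0,255,-2.58,0,-1.3,0,0,0,255,-3.7,0,-2.22,0,0,0])

```text
time: 31.32
tcp_pos: [0.5069, -0.1308, 0.0821]
tool_rot: [[-0.002, -0.139, -0.99], [-0.003, -0.99, 0.139], [-1.0, 0.003, 0.002]]
wrist_force: [5.7, -7.8, -12.3]
width: 0.0255
```

```bash
python3 - <<'E'
from h import *
s=st();b=np.array(gpos(.45))
for f in(.6,.75,.9,1.05,1.2,1.35,1.5,1.65,1.8): print(f,(np.array(gpos(f))-b)[[0,2]]/10)
print(s['ft_torque'])
E
```

```text
t 31.32 q [-0.321  0.344  1.7   -0.004  1.099  1.391] p [ 0.507 -0.131  0.082] F [  5.664  -7.821 -12.341] w 0.0255
0.6 [1.08  0.968]
0.75 [2.293 1.763]
0.9 [3.61  2.368]
1.05 [5.004 2.77 ]
1.2 [6.442 2.959]
1.35 [7.892 2.931]
1.5 [9.321 2.686]
1.65 [10.698  2.231]
1.8 [11.991  1.575]
[-1.372 -0.784 -0.057]
```

>>> jog_arm(increments=[255,-0.97,0,-1.08,0,0,0,255,-1.76,0,-2.29,0,0,0,255,-2.37,0,-3.61,0,0,0,255,-2.77,0,-5,0,0,0,255,-2.96,0,-6.44,0,0,0])

```text
time: 31.95
tcp_pos: [0.5699, -0.14, 0.1106]
tool_rot: [[-0.005, -0.139, -0.99], [-0.003, -0.99, 0.139], [-1.0, 0.004, 0.005]]
wrist_force: [-3.5, -7.3, -9.4]
width: 0.0253
```

```bash
cat >>h.py <<'E'
def gphi(s):
    p=(s['tcp_pos'][:2]-D)@RD*1e3;z=(s['tcp_pos'][2]+E_)*1e3
    r=np.array([p[0]-40,z-52]);print("grip rel hinge",r,"R",np.hypot(*r),"(96.8) y",p[1],"phi",np.arctan2(30,-92)-np.arctan2(r[1],r[0]))
E
python3 - <<'E'
from h import *
s=st();gphi(s)
E
```

```text
t 31.95 q [-0.301  0.444  1.485 -0.005  1.217  1.411] p [ 0.57  -0.14   0.111] F [-3.527 -7.341 -9.41 ] w 0.0253
grip rel hinge [-4.2   98.642] R 98.7314386517955 (96.8) y -83.60632061927986 phi 1.2130297463821553
```

>>> jog_arm(increments=[255,0,0,-1.45,0,0,0,255,0.27,0,-2.88,0,0,0,255,0.73,0,-4.26,0,0,0,255,1.38,0,-5.55,0,0,0,255,1.38,0,-5.55,0,0,0])

```text
time: 32.58
tcp_pos: [0.6259, -0.1481, 0.0974]
tool_rot: [[-0.002, -0.139, -0.99], [-0.004, -0.99, 0.139], [-1.0, 0.004, 0.002]]
wrist_force: [-0.7, -7.7, 0.5]
width: 0.0255
```

>>> jog_arm(increments=[255,0,0,0,0,0,0,0,0,0,0,0,0,0,0,0,0,0,0,0,0,0,0,0,0,0,0,0,0,-1,0,0,0,0,0])

```text
time: 33.2
tcp_pos: [0.6251, -0.1465, 0.1073]
tool_rot: [[-0.004, -0.138, -0.99], [-0.002, -0.99, 0.138], [-1.0, 0.002, 0.003]]
wrist_force: [0.1, 0.3, -0.4]
width: 0.0625
```

```bash
python3 - <<'E'
from h import *
s=st();gphi(s)
for y,z in((-125,150),(-125,70),(-87,70),(-80,70)):
    P,R=dm(-4,y,z+0);P[2]=z/1e3-.025;print(y,z);inc(P,R)   # z: fingertip height in mm
E
```

```text
t 33.2 q [-0.286  0.566  1.31  -0.003  1.268  1.424] p [ 0.625 -0.147  0.107] F [ 0.065  0.304 -0.381] w 0.0625
grip rel hinge [51.454 95.333] R 108.33230517892129 (96.8) y -82.15590140511357 phi 1.7505086268602976
-125 150
inc [-1.73  4.24  9.57] [ 0.005  0.003 -0.002] rows 0.03438202242277798 1.6977555511461866
-125 70
inc [6.27 4.22 9.55] [ 0.005  0.003 -0.002] rows 0.03438202242277798 1.948621360064803
-87 70
inc [6.27 0.42 9.53] [ 0.005  0.003 -0.002] rows 0.03438202242277798 1.8257092930252328
-80 70
inc [ 6.26 -0.28  9.52] [ 0.005  0.003 -0.002] rows 0.03438202242277798 1.8243895344127086
```

>>> jog_arm(increments=[0,-3.5,0,0,0,0,0,255,-3.5,2,5,0,0,0,255,-2,4.5,9.5,0,0,0,255,-2,4.5,9.5,0,0,0,255,-2,4.5,9.5,0,0,0])

```text
time: 33.83
tcp_pos: [0.5261, -0.1782, 0.129]
tool_rot: [[-0.0, -0.138, -0.99], [-0.003, -0.99, 0.138], [-1.0, 0.003, 0.0]]
wrist_force: [0.1, 0.5, 1.4]
width: 0.0391
```

```bash
python3 - <<'E'
from h import *
s=st();g=get_image("top");cv2.imwrite("pics/t4.png",g[:,:,::-1])
for y,z in((-128,63),(-86,63)):
    P,R=dm(-4,y,z+0);P[2]=z/1e3-.025;print(y,z);inc(P,R)
E
```

```text
t 33.83 q [-0.391  0.355  1.564 -0.003  1.221  1.319] p [ 0.526 -0.178  0.129] F [0.145 0.498 1.447] w 0.0391
-128 63
inc [9.08 0.02 0.22] [ 0.005  0.    -0.003] rows 0.03165128450480144 1.453618107670598
-86 63
inc [ 9.07 -4.18  0.2 ] [ 0.005  0.    -0.003] rows 0.03165128450480144 1.5983754538716366
```

>>> jog_arm(increments=[255,0,0,0.2,0,0,0,255,0,0,0.2,0,0,0,255,4,0,0.2,0,0,0,255,9,0,0.2,0,0,0,255,9,0,0.2,0,0,0])

```text
time: 34.5
tcp_pos: [0.5214, -0.1772, 0.0352]
tool_rot: [[-0.008, -0.138, -0.99], [0.0, -0.99, 0.138], [-1.0, 0.001, 0.008]]
wrist_force: [0.1, 0.6, 1.1]
width: 0.0004
```

>>> jog_arm(increments=[255,0,-1,0,0,0,0,255,0,-2,0,0,0,0,255,0,-3,0,0,0,0,255,0,-3.7,0,0,0,0,255,0,-3.7,0,0,0,0])

```text
time: 35.12
tcp_pos: [0.5283, -0.1407, 0.038]
tool_rot: [[-0.002, -0.138, -0.99], [-0.002, -0.99, 0.138], [-1.0, 0.002, 0.002]]
wrist_force: [0.9, 0.8, 0.3]
width: 0.0006
```

```bash
python3 - <<'E'
from h import *
s=st();gphi(s)
P,R=dm(-4,-86,63);P[2]=.063-.025;inc(P,R)
E
```

```text
t 35.12 q [-0.326  0.45   1.666 -0.003  1.028  1.384] p [ 0.528 -0.141  0.038] F [0.933 0.788 0.293] w 0.0006
grip rel hinge [-45.259  26.001] R 52.19575765290024 (96.8) y -90.23475181613445 phi 0.20623820099683865
inc [-0.   -0.42 -0.13] [ 0.006  0.002 -0.002] rows 0.03416865601492122 0.07068592318336625
```

>>> jog_arm(increments=[255,0,-0.4,0,0,0,0,255,0,-0.7,0,0,0,0,255,0,-0.7,0,0,0,0,255,0,-0.7,0,0,0,0,255,0,-0.7,0,0,0,0])

```text
time: 35.75
tcp_pos: [0.5288, -0.1356, 0.0376]
tool_rot: [[-0.003, -0.139, -0.99], [-0.004, -0.99, 0.139], [-1.0, 0.004, 0.002]]
wrist_force: [-2.1, -9.2, -2.5]
width: 0.0003
```

```bash
python3 - <<'E'
from h import *
s=st();gphi(s)
for n in("scene","top"):
    g=get_image(n);cv2.imwrite(f"pics/{n}5.png",g[:,:,::-1])
for y,z,n in((-69.3,75.4,"on"),(-100.7,75.4,"off"),(-85,79,"mid")): print(n,proj("scene",[*(RD@[-.004,y/1e3]+D),z/1e3])[0])
E
```

```text
t 35.75 q [-0.316  0.449  1.668 -0.005  1.026  1.397] p [ 0.529 -0.136  0.038] F [-2.103 -9.23  -2.545] w 0.0003
grip rel hinge [-45.479  25.608] R 52.19319366165775 (96.8) y -85.18595278766978 phi 0.19761065063156025
on [304.296 162.902]
off [308.901 169.689]
mid [306.56  165.166]
```

>>> jog_arm(increments=[255,0,1,0,0,0,0,255,-6,1,0,0,0,0,0,-11.5,1,0,0,0,0,0,-11.5,0,-5,0,0,0,0,-11.5,-0.16,-9.75,0,0,0])

```text
time: 36.48
tcp_pos: [0.6277, -0.1461, 0.154]
tool_rot: [[-0.0, -0.138, -0.99], [-0.002, -0.99, 0.138], [-1.0, 0.002, -0.0]]
wrist_force: [0.4, 0.0, 0.6]
width: 0.0268
```

>>> jog_arm(increments=[0,0,0,0,0,0,0,0,0,0,0,0,0,0,0,0,0,0,0,0,0,0,0,0,0,0,0,0,0,0,0,0,0,0,0])

```text
time: 37.1
tcp_pos: [0.626, -0.1462, 0.153]
tool_rot: [[-0.002, -0.138, -0.99], [-0.002, -0.99, 0.138], [-1.0, 0.002, 0.001]]
wrist_force: [0.0, 0.9, -0.4]
width: 0.0771
```

```bash
python3 - <<'E'
from h import *
s=st()
P=np.array([.6255,-.148,.098]);inc(P,frame(GY,0))
im=get_image("top");g=im.min(2)
# handle predicted px
n=RD@[0,1]
for f in(1.6,1.7,1.8,1.9):
    a=np.array(gpos(f))/1e3;print(f,proj("top",[*(RD@a[:2]+D),a[2]])[0])
E
```

```text
t 37.1 q [-0.285  0.529  1.259 -0.003  1.355  1.425] p [ 0.626 -0.146  0.153] F [ 0.     0.887 -0.357] w 0.0771
inc [5.5  0.18 0.02] [ 0.005  0.001 -0.002] rows 0.029774239864425178 0.8809049674589312
1.6 [272.542 137.714]
1.7 [273.481 134.014]
1.8 [274.419 130.623]
1.9 [275.344 127.579]
```

>>> jog_arm(increments=[0,2.5,0.1,0,0,0,0,0,5.5,0.1,0,0,0,0,255,5.5,0.1,0,0,0,0,255,5.5,0.1,0,0,0,0,255,5.5,0.1,0,0,0,0])

```text
time: 37.78
tcp_pos: [0.6265, -0.1474, 0.0991]
tool_rot: [[-0.0, -0.138, -0.99], [-0.003, -0.99, 0.138], [-1.0, 0.003, -0.0]]
wrist_force: [-0.5, 1.1, -0.5]
width: 0.0675
```

>>> jog_arm(increments=[255,0,0,0,0,0,0,255,0,0,0,0,0,0,255,0,0,0,0,0,0,255,0,0,0,0,0,0,255,0,0,0,0,0,0])

```text
time: 38.4
tcp_pos: [0.6258, -0.1481, 0.0977]
tool_rot: [[-0.002, -0.139, -0.99], [-0.003, -0.99, 0.139], [-1.0, 0.004, 0.002]]
wrist_force: [-0.8, -4.9, 0.4]
width: 0.0255
```

```bash
python3 - <<'E'
from h import *
s=st();gphi(s);b=np.array(gpos(1.8))
for f in(1.65,1.5,1.35,1.2,1.05,.9,.75,.6,.45,.3,.15,0): print(f,"tool x,z cm",-(np.array(gpos(f))-b)[[2,0]]/10)
E
```

```text
t 38.4 q [-0.288  0.576  1.318 -0.004  1.249  1.424] p [ 0.626 -0.148  0.098] F [-0.842 -4.933  0.358] w 0.0255
grip rel hinge [52.38  85.678] R 100.42132916935077 (96.8) y -83.68171414761325 phi 1.8043126671613943
1.65 tool x,z cm [-0.656  1.293]
1.5 tool x,z cm [-1.111  2.67 ]
1.35 tool x,z cm [-1.356  4.099]
1.2 tool x,z cm [-1.384  5.549]
1.05 tool x,z cm [-1.195  6.987]
0.9 tool x,z cm [-0.794  8.381]
0.75 tool x,z cm [-0.188  9.698]
0.6 tool x,z cm [ 0.607 10.911]
0.45 tool x,z cm [ 1.575 11.991]
0.3 tool x,z cm [ 2.693 12.914]
0.15 tool x,z cm [ 3.937 13.66 ]
0 tool x,z cm [ 5.278 14.212]
```

>>> jog_arm(increments=[255,-0.66,0,1.29,0,0,0,255,-1.11,0,2.67,0,0,0,255,-1.36,0,4.1,0,0,0,255,-1.38,0,5.55,0,0,0,255,-1.2,0,6.99,0,0,0])

```text
time: 39.02
tcp_pos: [0.5569, -0.1382, 0.1103]
tool_rot: [[-0.0, -0.139, -0.99], [-0.003, -0.99, 0.139], [-1.0, 0.003, -0.0]]
wrist_force: [1.7, -3.6, -1.2]
width: 0.0255
```

>>> jog_arm(increments=[255,0.4,0,1.39,0,0,0,255,1.01,0,2.71,0,0,0,255,1.8,0,3.92,0,0,0,255,2.77,0,5,0,0,0,255,3.89,0,5.93,0,0,0])

```text
time: 39.65
tcp_pos: [0.4978, -0.1297, 0.0715]
tool_rot: [[-0.001, -0.138, -0.99], [-0.003, -0.99, 0.138], [-1.0, 0.003, 0.001]]
wrist_force: [-0.5, -0.9, 3.5]
width: 0.0258
```

>>> jog_arm(increments=[255,1.24,0,0.75,0,0,0,255,2.59,0,1.3,0,0,0,255,2.9,0,1.3,0,0,0,255,2.9,0,1.3,0,0,0,255,2.9,0,1.3,0,0,0])

```text
time: 40.28
tcp_pos: [0.4838, -0.1276, 0.0416]
tool_rot: [[-0.005, -0.138, -0.99], [-0.002, -0.99, 0.138], [-1.0, 0.002, 0.005]]
wrist_force: [-9.6, -1.2, 3.1]
width: 0.0253
```

```bash
python3 - <<'E'
from h import *
s=st();gphi(s)
E
```

```text
t 40.27 q [-0.329  0.356  1.792 -0.004  0.997  1.382] p [ 0.484 -0.128  0.042] F [-9.587 -1.2    3.099] w 0.0253
grip rel hinge [-91.145  29.613] R 95.83525980221687 (96.8) y -83.68911636758645 phi -0.0010694249750602403
```

>>> jog_arm(increments=[255,0.2,0,-0.1,0,0,0,255,0.4,0,-0.1,0,0,0,255,0.4,0,-0.1,0,0,0,255,0.4,0,-0.1,0,0,0,255,0.4,0,-0.1,0,0,0])

```text
time: 40.9
tcp_pos: [0.4857, -0.1279, 0.0394]
tool_rot: [[-0.003, -0.138, -0.99], [-0.002, -0.99, 0.138], [-1.0, 0.003, 0.003]]
wrist_force: [-14.3, 1.8, 23.5]
width: 0.0259
```

```bash
python3 - <<'E'
from h import *
s=st();gphi(s)
E
```

```text
t 40.9 q [-0.329  0.362  1.791 -0.004  0.991  1.383] p [ 0.486 -0.128  0.039] F [-14.259   1.764  23.501] w 0.0259
grip rel hinge [-89.182  27.41 ] R 93.2993796726289 (96.8) y -83.74781364481515 phi -0.017025252489748066
```

>>> jog_arm(increments=[255,-0.15,0,0,0,0,0,0,-0.15,0,0,0,0,0,0,-0.15,0,0,0,0,0,0,-0.15,0,0,0,0,0,0,-0.15,0,0,0,0,0])

```text
time: 41.52
tcp_pos: [0.486, -0.1278, 0.0394]
tool_rot: [[-0.002, -0.138, -0.99], [-0.002, -0.99, 0.138], [-1.0, 0.002, 0.002]]
wrist_force: [0.5, -0.3, 0.4]
width: 0.062
```

>>> jog_arm(increments=[0,0,0,0,0,0,0,0,-3,0,0,0,0,0,0,-8,0,0,0,0,0,0,-14,0,3,0,0,0,0,-18,0,9,0,0,0])

```text
time: 42.15
tcp_pos: [0.408, -0.1166, 0.2139]
tool_rot: [[-0.0, -0.138, -0.99], [-0.003, -0.99, 0.138], [-1.0, 0.003, -0.0]]
wrist_force: [-1.1, 0.1, 0.6]
width: 0.0937
```

```bash
python3 - <<'E'
from h import *
s=st()
im=get_image("top");sc=get_image("scene")
cv2.imwrite("pics/top6.png",im[:,:,::-1]);cv2.imwrite("pics/scene6.png",sc[:,:,::-1])
a=cv2.imread("pics/top0.png").astype(int);b=im[:,:,::-1].astype(int)
def corr(box):
    x,y,w,h=box;return cv2.minMaxLoc(cv2.matchTemplate(im[:,:,::-1].copy()[y-6:y+h+6,x-6:x+w+6],cv2.imread("pics/top0.png")[y:y+h,x:x+w],5))
for n,bx in dict(guard=(252,150,34,50),handle=(255,184,20,20),brush=(436,195,45,66),deb=(420,140,20,56),bush=(410,244,18,18),pen=(295,228,16,58)).items():
    r=corr(bx);print(n,round(r[1],3),"shift",np.array(r[3])-6)
topend(SW,.045,.016);topend(SN,.045,.010)
E
```

```text
t 42.15 q [-0.363 -0.016  1.796 -0.003  1.36   1.347] p [ 0.408 -0.117  0.214] F [-1.129  0.062  0.614] w 0.0937
guard 0.991 shift [0 1]
handle 0.984 shift [0 1]
brush 1.0 shift [0 0]
deb 1.0 shift [0 0]
bush 1.0 shift [0 0]
pen 1.0 shift [0 0]
pred [217.412 163.941] area 169.51784590794705
comp [211 152  11  23 153] [215.876 163.444] off mm [0.451 3.478] rect [ 6.7 22.7] 11.3
comp [227 163   3  15  30] [228.233 171.2  ] off mm [-11.594 -26.112] rect [14.  2.] 90.0
pred [185.923 158.614] area 104.28828666568734
comp [181 147   8  22  91] [184.846 157.703] off mm [1.508 2.706] rect [ 3.9 22. ] 11.3
comp [173 148   6  13  44] [174.614 154.091] off mm [ 5.549 26.483] rect [12.  5.] 90.0
```

```bash
python3 - <<'E'
from h import *
g=get_image("scene").min(2);print(g[118:134,292],g[108:122,283])
print(job_done())
E
```

```text
[ 92  91  92  93  96  92 103 116 132 135 125  95  79  84  90  94] [126 125 122 118 121 133 137 128 102  81  81  79  81  80]
the job is handed in; nothing more can be done
None
```

I stood both plates in the rack, opened the guard, threw the toggle and shut the guard again. I handed the job in at about 42 s; it reports no verdict.

**First attempt:** the thick plate slipped out of the fingers during the first insertion and came to rest flat across the fins. The real fingertips sit about 30 mm behind where the stated tool puts them, so I had gripped only with the pad corners. I regripped deeper, allowed for this in every later move, and the plate then went in.

**Last checks:**
- **Plates:** in the scene camera, the top edges sit where a seated plate's should, about 45 mm centre height. The top camera shows the plate tops about 3 mm off the slot centre line, inside the 10 mm limit. The thin plate stuck a few millimetres up and dropped into place when released.
- **Guard:** it was pressed down until it stopped at 23 N, and the handle angle worked out from the arm position was about 0 rad. The handle shows one pixel from its starting place, so it seems to have started slightly ajar.
- **Toggle:** it was pushed until it stopped at about 9 N, at the finger position expected for fully on. This rests on force and position only, as I did not see it in a picture.
- **Bystanders:** the marker, deburring tool, bush and brush show no shift in the top image.

One disagreement: arm readings and camera differed by 1 to 2 mm on where each plate sat across its slot, and I steered between them.

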